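Pad printer changeover: clear the mugs, fit the doctor blade, set its pressure by clicks

ROBOT

A 7-joint arm with a two-finger parallel gripper is mounted at the origin on the work surface. World frame = base frame: x ahead of the robot, y to its left, z up, the work surface at z = 0. Lengths are in m, angles in rad, forces in N, time in s.
With the tool pointing down it reaches from about 0.425 to 0.925 m from the base axis. Payload 6.8 kg.
Tool frame: the origin (TCP) lies between the finger pads; the fingertips stand 17 mm ahead of it and the grasp point (between the pads) lies 2 mm behind it; z points along the fingers, x is the direction in which the jaws open and shut, and the axes are right-handed (so a half turn about z gives the same grasp; the last joint's range is limited). The gripper opens to 85 mm and grips with 20 to 120 N. Pads are 22 mm wide; open, the fingers measure 114 mm over their backs; the gripper's body (76 mm by 85 mm) begins 54 mm behind the grasp point. The pads swing forward as they close: fully open they stand 13 mm farther back than shut.
Start: joints at [1.092, 0.477, 0.022, 1.555, -0.011, 1.109, -0.083], TCP at [0.245, -0.629, 0.248] pointing down, gripper open.
Joint ranges: [-2.96, 2.96], [-0.34, 2.1], [-1.41, 1.46], [0.24, 2.44], [-1.37, 4.51], [0.17, 1.92], [-2.96, 2.96]. Speed limits (rad/s): [2.39, 2.39, 3.14, 3.14, 3.14, 3.14, 3.14].

INTERFACE

Orientations are given as a unit quaternion [w, x, y, z].
In Python, from station import readout, read_camera, get_calibration, bot, models gives the robot as it stands.
- The arm moves only by the tool carry_out, never from a script. Its argument "deltas" is a list of rows, each a list of 2 entries, a list of its own where there are three numbers: the shift along the tool's x, y, z in cm, then the turn about the tool's z in degrees. A call has 1 to 10 rows; each row is the pose to reach, as a shift and turn from the pose measured when the call began, along the tool's axes at that moment; what a row does not reach only later rows make up. A row lasts 1/8 s, in which the tool goes at most 62.5 mm and 10.7 degrees, less where a joint would pass 70% of its speed; a pose out of reach is approached as far as the arm can. A call with a gripper value outside its range is refused whole. "hand" is the opening, from 0 (shut) to 1 (fully open), set as the call begins (left out, the last holds). The fingers move at their own pace and stop on an object; "newtons" is the grip in N (left out, the last holds). Time passes only in rows, so rows that repeat a pose let the fingers close. It gives the time, the measured TCP pose, the force and the opening at its end, in the units of the state.
- readout.get_obs(): the state, without advancing time (a new reading comes with each control period).
- read_camera(name): name is "scene" or "top"; returns the picture (480x640x3 uint8, red, green, blue); there is no depth.
- get_calibration(name): a dict with "fov_y" (degrees; the focal length in pixels is half the picture's height over the tangent of half this angle, whatever the lens; pixels are square), "cx", "cy" (the principal point, pixels), "world_from_camera" (4x4, takes a point from camera to world coordinates). Camera axes: x right, y down, z forward; pixel columns grow to the right and rows downward; lengths in m; the calibration is good to about 2 mm. A picture is of the moment at which its call begins. get_calibration takes no time and is no camera call.
- bot.hand_in(): hands the job in, once; it reports no verdict.
Trained networks look in the newest picture that a camera, given by its name, has taken for a name from the list of things; names that differ only in an ending like _2 or _b are one class to them, and where a whole thing is asked for, a point or a joint stands for the part that bears it (a point fixed in the world has none). Each returns a list of dicts, best first, with "score" (0 to 1); they miss things now and then, are a little off and sometimes report something else, mostly with a low value. They report only what shows in the picture. A call takes as long as a camera call.
- models.spot_in(query, camera): "centre" ([row, column] in pixels, amid what is visible of it).
The state is a dict: "t": time; "q": joint angles; "joint_vel": joint speeds; "joint_torque": joint torques, N m; "eef_pos": TCP position; "tool_rot": TCP orientation; "contact_force": force on the tool from outside, world axes, zero at the start; "torque": the same for the moment, N m; "gripper_width": opening from 0.0 (shut) to 1.0 (fully open).
Only numpy, scipy, OpenCV 4.12 (cv2) and the standard library are available. Lean on these libraries where they do the work, as an engineer would, in place of code of your own. Each camera call takes 0.05 s, during which the arm holds its last target. There are 200 camera calls.

TASK

Change the pad printer over for the next run. Wind the blade-pressure dial on the blue carriage back anticlockwise to its zero stop, then lay the fresh doctor blade flat along the carriage's bed with its notch over the locating pin, let go and swing the red-handled clamp fully home over it, and only then put on the pressure: five clicks clockwise from the stop. At any time, move every printed mug from the catch tray into the grey tote, set down standing upright and not dropped, and leave the rest of the bench as it is.

Things in the scene. Friction and masses are not known exactly. Their poses are not given: they have to be found in the camera images.
- carriage: The printer's doctor-blade carriage, fixed on the bench: blue block 160 (x) x 220 (y) x 55 mm high on a foot 180 x 240 x 10 mm. Origin at the centre of its underside. On top: aluminium blade bed (24 mm wide in x, 136 mm long in y, centred at x -35, y 0, top 75 mm above the bench) with the pin, pressure dial (axis at x 45, y -55) and swing clamp (post at x 30, y 40).
- pin (a point): The brass locating pin, 6 mm thick, standing 10 mm up from the bed near the bed's -y end (carriage frame x = -35, y = -58 mm). This point is on its axis at the level of the bed's top face; axes as the carriage's.
- bed (a point): Centre of the bed's top face (carriage frame x = -35, y = 0, z = 75 mm). The origin of the blade belongs here, with the blade's axes along the carriage's.
- dial (a joint): Angle of the blade-pressure dial, rad: 0 at the zero stop (fully anticlockwise), growing clockwise seen from above, to 4.19. A sprung ball holds it in detents 24 degrees (0.4189 rad) apart, from 0 on; it takes about 0.2 N m to leave a detent, then from halfway the dial pulls itself into the next. 11 ticks on its white face mark the detents, the red tick the zero.
- dial_grip (a point): The dial's axis, 8 mm below the top of its black grip bar. The bar is 50 mm long along this frame's x, 14 mm thick along its y, stands 30 mm clear of the round collar (52 mm across) below it; its top is 107 mm above the bench. The white pointer line is on the bar's -x half and points at the red tick at zero.
- clamp (a joint): Angle of the swing clamp, rad: 0 fully home, its arm pointing to the carriage's -x across the bed, 1.5 mm above a blade lying there; it grows as the arm swings out, clockwise seen from above, to the carriage's +y side, up to 1.8. It stays where it is left (friction about 0.05 N m).
- clamp_handle (a point): Middle of the red upright handle on the clamp's end: a round grip 22 mm thick and 20 mm high, its top 130 mm above the bench, its axis 65 mm from the axis the clamp turns about. The clamp's steel arm (10 mm thick, 14 mm wide) has its top 24 mm below this point.
- clamp_hinge (a point): On the upright axis about which the clamp turns, at the height of the handle's middle (120 mm).
- blade: The fresh doctor blade, a flat steel strip 34 (x) x 150 (y) x 6 mm thick with an orange coated back, about 120 g, loose. Origin at the centre of its underside, y along it. Its -y end has an open notch 12 mm wide and 22 mm deep. It starts lying on the blade block.
- blade_notch (a point): Where the pin belongs in the blade's notch: on the blade's centre line at y = -58 mm, at its underside (3 mm to play at each side, 2 mm to the notch's bottom).
- blade_block: Wooden block 20 (x) x 100 (y) x 20 mm high, fixed, on which the blade lies with both long edges overhanging by 7 mm. Origin at the centre of its underside.
- tray: The printer's catch tray, fixed: sheet aluminium 230 (x) x 250 (y) mm, rim 18 mm high, 3 mm floor and walls. Origin at the centre of its underside.
- tote: Grey plastic tote, fixed, 300 (x) x 250 (y) x 90 mm high, 4 mm floor and walls, empty at the start. Origin at the centre of its underside.
- mug1: A printed white ceramic mug, about 200 g, standing in the catch tray (2 to 4 of the mugs mug1 to mug4 are present). 70 mm high; foot 66 mm across, narrowing to 54 mm from 24 mm up to the rim; its handle reaches 48 mm from the axis to the mug's +y, 19 to 62 mm up. The face is printed on its +x side. Origin at the centre of its underside, z up.
- mug2: A printed white ceramic mug, about 200 g, standing in the catch tray (2 to 4 of the mugs mug1 to mug4 are present). 70 mm high; foot 66 mm across, narrowing to 54 mm from 24 mm up to the rim; its handle reaches 48 mm from the axis to the mug's +y, 19 to 62 mm up. The face is printed on its +x side. Origin at the centre of its underside, z up.
- mug3: A printed white ceramic mug, about 200 g, standing in the catch tray (2 to 4 of the mugs mug1 to mug4 are present). 70 mm high; foot 66 mm across, narrowing to 54 mm from 24 mm up to the rim; its handle reaches 48 mm from the axis to the mug's +y, 19 to 62 mm up. The face is printed on its +x side. Origin at the centre of its underside, z up.
- mug4: A printed white ceramic mug, about 200 g, standing in the catch tray (2 to 4 of the mugs mug1 to mug4 are present). 70 mm high; foot 66 mm across, narrowing to 54 mm from 24 mm up to the rim; its handle reaches 48 mm from the axis to the mug's +y, 19 to 62 mm up. The face is printed on its +x side. Origin at the centre of its underside, z up.
- ink_jar: Bystander: blue ink jar 60 mm across, 75 mm high, behind the carriage.
- thinner: Bystander: white bottle 60 mm across, 170 mm high, behind the carriage.
- tape: Bystander: roll of yellow tape 90 mm across, 24 mm high, between tray and carriage at the back.
- pad: Bystander: spare orange silicone printing pad 64 mm across, 56 mm high, at the back beside the tote.
- spatula: Bystander: ink spatula 200 mm long, lying behind the carriage.
- screwdriver: Bystander: screwdriver 170 mm long, lying just behind the catch tray.

How it is judged:
On the way, in this order (a step that is already met when the one before it is completed fails the run):
1. the dial is back at its zero stop (value of joint dial below 0.12 rad), for 0.2 s.
2. with the dial still at zero, the blade lies flat on the bed, notch over the pin, and is let go (horizontal distance between blade_notch and pin below 0.007 m and angle between the y axis of blade and the y axis of carriage, either way round below 0.12 rad and angle between blade's own z axis and vertical below 0.06 rad and z of blade_notch in the frame of pin between -0.003 and 0.003 m and y of blade in the frame of pin above 0.03 m and contact force between the fingers and blade below 0.1 N and value of joint dial below 0.15 rad), for 0.2 s.
3. the clamp is swung home over the blade, the dial still at zero (horizontal distance between blade_notch and pin below 0.007 m and angle between the y axis of blade and the y axis of carriage, either way round below 0.12 rad and angle between blade's own z axis and vertical below 0.06 rad and z of blade_notch in the frame of pin between -0.003 and 0.003 m and y of blade in the frame of pin above 0.03 m and value of joint each of clamp, dial below 0.15 rad), for 0.2 s.
4. the dial rests five clicks clockwise from the stop (value of joint dial between 1.94789 and 2.24111 rad), for 0.3 s.
At the end, for the whole second after the job is handed in: Dial in its fifth detent (within a third of a click), clamp within 0.15 rad of home, blade flat on the bed, notch over the pin within 7 mm and in line with the bed within 0.12 rad, and every mug standing upright (within 0.15 rad) and still on the floor of the tote (all of step 4 and value of joint clamp below 0.15 rad and horizontal distance between blade_notch and pin below 0.007 m and angle between the y axis of blade and the y axis of carriage, either way round below 0.12 rad and angle between blade's own z axis and vertical below 0.06 rad and z of blade_notch in the frame of pin between -0.003 and 0.003 m and y of blade in the frame of pin above 0.03 m and x of mug1 in the frame of tote between -0.125 and 0.125 m and y of mug1 in the frame of tote between -0.1 and 0.1 m and z of each of mug1, mug2, mug3, mug4 in the frame of tote below 0.01 m and angle between each of mug1, mug2, mug3, mug4's own z axis and vertical below 0.15 rad and linear speed of each of mug1, mug2, mug3, mug4 below 0.03 m/s and x of mug2 in the frame of tote between -0.125 and 0.125 m and y of mug2 in the frame of tote between -0.1 and 0.1 m and x of mug3 in the frame of tote between -0.125 and 0.125 m and y of mug3 in the frame of tote between -0.1 and 0.1 m and x of mug4 in the frame of tote between -0.125 and 0.125 m and y of mug4 in the frame of tote between -0.1 and 0.1 m); the robot touches nothing.
It fails at once if a bystander is disturbed (moved more than 30 mm) (distance of any of ink_jar, thinner, tape, pad, spatula, screwdriver from where it was at the start of the episode above 0.03 m).
It fails at once if a mug is dropped or slammed into the tote (over 85 N, as in a fall of 4 to 8 cm) (contact force between any of mug1, mug2, mug3, mug4 and tote above 85 N).
Of mug1, mug2, mug3, mug4 only 2 to 4 are there at a start; the rules pass over those that are not, and their reading is None.
At some moment in a run one of mug1, mug2, mug3, mug4 may be knocked a few centimetres aside while the robot is not near it.
It also fails if it takes over 210 s, if anything falls off the work surface, if the arm or the gripper's body presses on something with over 40 N, if the wrist force passes 120 N, or if a joint passes its speed limit or range.

## Working session

There is one attempt and no reset: what is moved stays moved. The work goes in short steps, Python scripts to look and compute and a tool call to move; the robot and the scene stay as the last step left them, time stands still between calls to the robot, and variables do not carry over. Pictures are saved under pics/ and viewed, about 12 in all and at most 16, crops included, and the job is handed in when it is done.

Besides the shell and the picture viewer there is one more tool, called after "Request:" in YAML: its name, and indented under it one key for each argument. carry_out: Moves the arm, as the interface text tells. Its arguments: {"type":"object","properties":{"deltas":{"type":"array"},"hand":{"type":"number"},"newtons":{"type":"number"}},"required":["deltas"]}

```bash
mkdir -p pics; cat > h.py <<'E'
import numpy as np, cv2
from station import readout, read_camera, get_calibration, bot, models
from scipy.spatial.transform import Rotation as R
def cal(n):
    c=get_calibration(n); f=240/np.tan(np.radians(c['fov_y'])/2); return f,c['cx'],c['cy'],np.array(c['world_from_camera'])
def proj(n,p):
    f,cx,cy,T=cal(n); q=(np.atleast_2d(p)-T[:3,3])@T[:3,:3]; return np.c_[cx+f*q[:,0]/q[:,2],cy+f*q[:,1]/q[:,2]]
def ray(n,u,v,z):
    f,cx,cy,T=cal(n); d=T[:3,:3]@np.array([(u-cx)/f,(v-cy)/f,1]); return T[:3,3]+d*(z-T[2,3])/d[2]
def snap(n,name,crop=None,s=1):
    im=read_camera(n); o=im
    if crop: a,b,c,d=crop; o=im[b:d,a:c]
    if s!=1: o=cv2.resize(o,None,fx=s,fy=s,interpolation=cv2.INTER_CUBIC)
    cv2.imwrite(f'pics/{name}.png',o[...,::-1]); return im
def pose():
    o=readout.get_obs(); w=o['tool_rot']; return np.array(o['eef_pos']),R.from_quat([w[1],w[2],w[3],w[0]]),o
def rel(p,yaw=None):
    """shift in tool axes (cm) to world point p, and tool turn (deg) so that tool x has world yaw (deg)"""
    e,r,o=pose(); M=r.as_matrix(); d=M.T@(np.array(p)-e)*100
    y0=np.degrees(np.arctan2(M[1,0],M[0,0])); t=None
    if yaw is not None: t=-((yaw-y0+90)%180-90)
    return d.round(2),y0.round(1),t
E
python3 - <<'E'
from h import *
np.set_printoptions(precision=3,suppress=True)
for n in('scene','top'):
    snap(n,n+'0'); print(n,cal(n))
    for q in ['carriage','dial_grip','clamp_handle','blade','blade_block','tray','tote','mug1','tape','pad','thinner','ink_jar','spatula','screwdriver']:
        print(q,[(np.round(d['centre']).tolist(),round(d['score'],2)) for d in models.spot_in(q,n)][:5])
e,r,o=pose();print(e,r.as_matrix(),o)
E
```

```text
scene (np.float64(581.6545030503934), 319.005334728192, 237.8532452223546, array([[-0.304,  0.633, -0.712,  1.56 ],
       [ 0.953,  0.218, -0.213,  0.294],
       [ 0.02 , -0.742, -0.67 ,  1.019],
       [ 0.   ,  0.   ,  0.   ,  1.   ]]))
carriage [([266.0, 325.0], 0.97), ([251.0, 351.0], 0.69)]
dial_grip [([257.0, 296.0], 0.66)]
clamp_handle [([250.0, 357.0], 0.75), ([277.0, 454.0], 0.24)]
blade [([225.0, 352.0], 0.88)]
blade_block [([276.0, 457.0], 0.68), ([231.0, 346.0], 0.43), ([267.0, 326.0], 0.3)]
tray [([277.0, 456.0], 0.81)]
tote [([208.0, 217.0], 0.74), ([226.0, 346.0], 0.47)]
mug1 [([237.0, 435.0], 0.9), ([251.0, 477.0], 0.88), ([272.0, 431.0], 0.57)]
tape [([323.0, 403.0], 0.77), ([319.0, 434.0], 0.17)]
pad [([233.0, 348.0], 0.68), ([281.0, 183.0], 0.57), ([251.0, 354.0], 0.44), ([273.0, 429.0], 0.23)]
thinner [([277.0, 215.0], 0.95), ([342.0, 404.0], 0.64)]
ink_jar [([325.0, 350.0], 0.89)]
spatula [([322.0, 298.0], 0.74)]
screwdriver [([320.0, 440.0], 0.9), ([266.0, 325.0], 0.64), ([226.0, 352.0], 0.64)]
top (np.float64(438.34365450010694), 313.32876906176386, 241.38036
[... 669 characters left out ...]
53)]
ink_jar [([180.0, 261.0], 0.88)]
spatula [([178.0, 305.0], 0.83), ([254.0, 310.0], 0.65)]
screwdriver [([216.0, 193.0], 0.62)]
[ 0.245 -0.629  0.248] [[ 0.362 -0.932  0.   ]
 [-0.932 -0.362 -0.   ]
 [ 0.    -0.    -1.   ]] {'t': 1.5, 'q': array([ 1.092,  0.477,  0.022,  1.555, -0.011,  1.109, -0.083]), 'joint_vel': array([-0.001, -0.001,  0.   ,  0.   ,  0.001,  0.   ,  0.001]), 'joint_torque': array([ -0.001, -59.632,   1.606, -28.153,   0.012,   0.002,  -0.   ]), 'eef_pos': array([ 0.245, -0.629,  0.248]), 'tool_rot': array([ 0.   ,  0.825, -0.565,  0.   ]), 'contact_force': array([ 0.444, -0.156,  0.829]), 'torque': array([ 0.012,  0.017, -0.002]), 'gripper_width': 1.005055313313705}
```

View pics/top0.png

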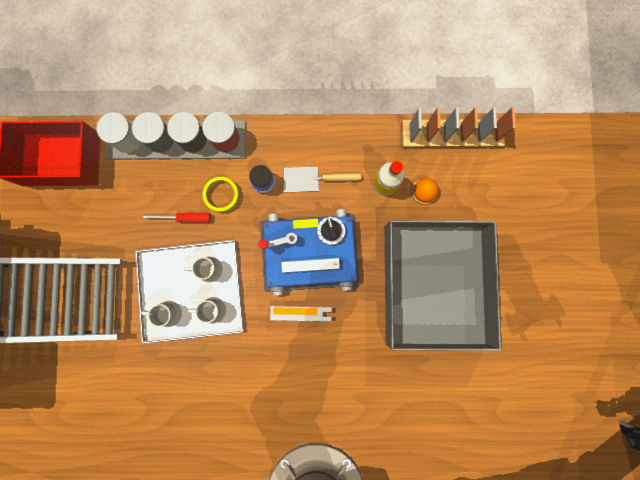

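View pics/scene0.png

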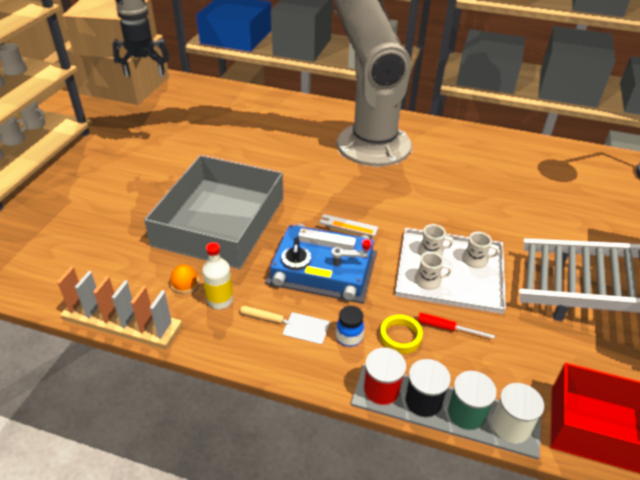

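The top view shows three mugs in the tray at about (208,268), (210,310) and (163,314). The blade is at (302,313), with its notch at the right (-y) end. The dial is at (331,231) and the clamp handle at (263,244), swung out. The scene view agrees. Next I'll zoom in to measure.

```bash
python3 - <<'E'
from h import *
snap('top','topc',(250,200,370,330),4.6)
snap('scene','scenec',(260,205,390,305),6)
im=snap('top','topm',(130,235,250,345),5)
E
```

```text
(no output)
```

View pics/topc.png

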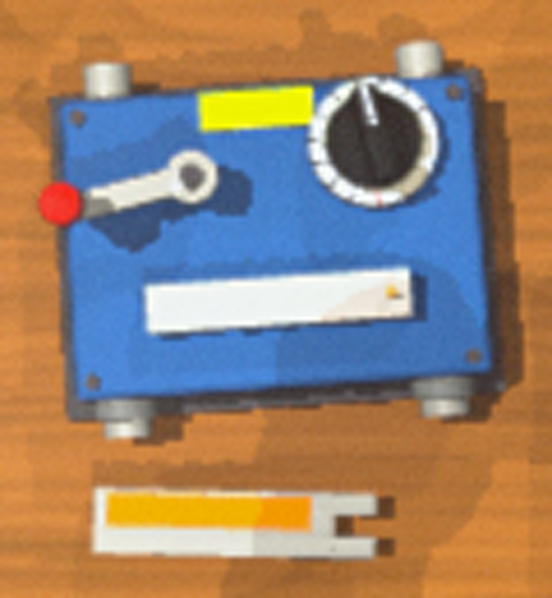

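View pics/scenec.png

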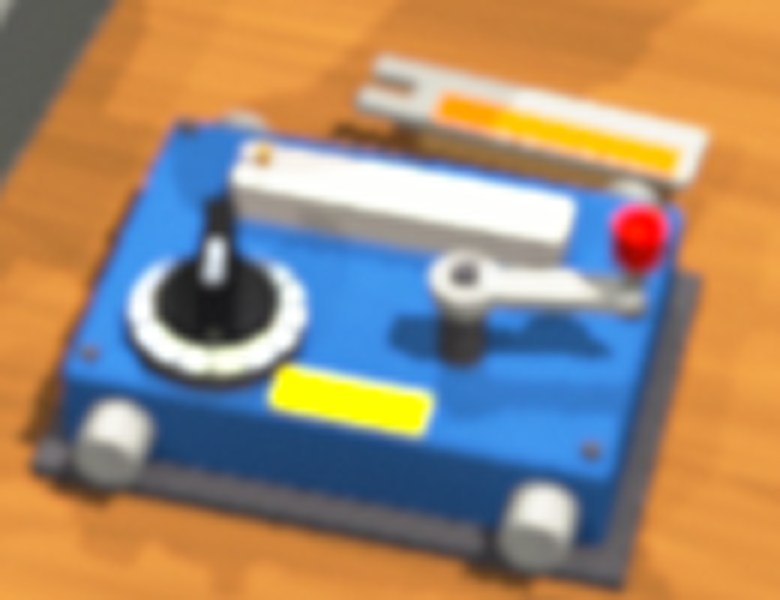

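View pics/topm.png

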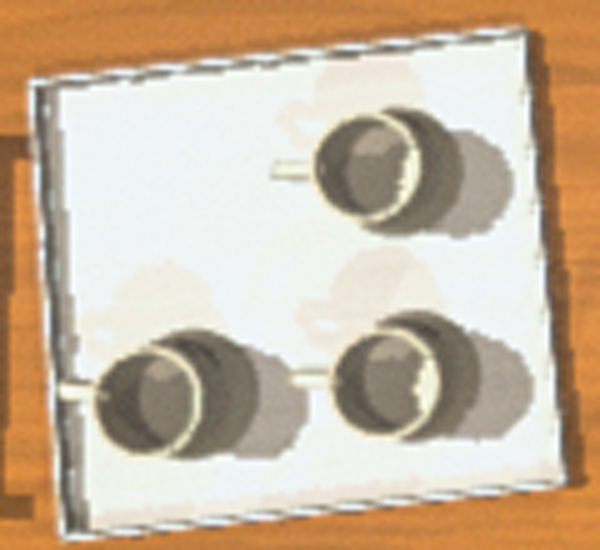

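The crops show the pointer about 14° left of image-up, which relative to the carriage matches 7 clicks (168°). The clamp is out to the +y side. The mug rims in the mug crop are at about (367,165), (387,382) and (148,400), with handles to the left. Next I'll fit the poses.

```bash
python3 - <<'E'
from h import *
from scipy.optimize import least_squares
np.set_printoptions(precision=4,suppress=True)
def fit(obj,px,org,s,x0,cam='top'):
    obj=np.array(obj,float); px=np.array(px)/s+np.array(org)
    def f(p):
        r=R.from_euler('z',p[2]).as_matrix(); return (proj(cam,obj@r.T+[p[0],p[1],0])-px).ravel()
    q=least_squares(f,x0); print(q.x,np.degrees(q.x[2]),'res px',q.fun.round(1)); return q.x
T=(250,200)
c=fit([[.08,.11,.065],[-.08,-.11,.065],[-.08,.11,.065],[-.023,.068,.075],[-.023,-.068,.075],[-.047,-.068,.075],[-.047,.068,.075],[.03,.04,.1]],
 [(52,97),(492,372),(78,402),(145,287),(410,267),(412,315),(150,333),(192,177)],T,4.6,[.47,0,0])
def W(p): return R.from_euler('z',c[2]).as_matrix()@p+[c[0],c[1],0]
for n,p in dict(dial=[.045,-.055,.099],hinge=[.03,.04,.12],bed=[-.035,0,.075],pin=[-.035,-.058,.075],home=[-.035,.04,.12]).items():
    w=W(np.array(p)); print(n,w,(proj('top',w)[0]-T)*4.6,(proj('scene',w)[0]-(260,205))*6)
print('handle',ray('top',250+60/4.6,200+203/4.6,.13),ray('scene',260+640/6,205+215/6,.13))
b=fit([[.017,.075,.026],[-.017,.075,.026],[.017,-.075,.026],[-.017,-.075,.026]],[(96,487),(93,553),(378,494),(378,557)],T,4.6,[.35,0,0])
for p in [(367,165),(387,382),(148,400)]: print('mug',ray('top',130+p[0]/5,235+p[1]/5,.073))
h=[[sx*.15,sy*.125,.09] for sx,sy in((1,1),(1,-1),(-1,-1),(-1,1))]
fit(h,[(387,223),(496,222),(500,348),(388,348)],(0,0),1,[.45,-.25,0])
fit([[sx*.115,sy*.125,.018] for sx,sy in((1,1),(1,-1),(-1,-1),(-1,1))],[(30,80),(527,28),(570,485),(62,540)],(130,235),5,[.45,.25,0])
for q,s,z in[('tape',(182,216),.02),('thinner',(177,390),.1)]: print(q,ray('top',s[1],s[0],z))
E
```

```text
[0.5828 0.0103 0.0672] 3.849406012092134 res px [ 0.6  0.3  1.1  0.  -1.   0.3  0.2 -0.1 -0.3  0.1  0.1 -0.3 -0.3  0.
 -0.3 -0.3]
dial [ 0.6313 -0.0415  0.099 ] [375.1663 132.7576] [207.4157 254.6608]
hinge [0.61   0.0522 0.12  ] [188.345  170.9892] [457.9928 232.6613]
bed [0.5478 0.008  0.075 ] [278.9262 300.1593] [392.0221 192.002 ]
pin [ 0.5517 -0.0499  0.075 ] [391.1304 291.9322] [253.644  167.1722]
home [0.5451 0.0479 0.12  ] [197.2763 301.6277] [493.8174 124.8755]
handle [0.5934 0.1147 0.13  ] [0.5886 0.1175 0.13  ]
[ 0.4316  0.0318 -0.025 ] -1.4314661244649969 res px [ 0.1  0.2  0.4 -0.2 -0.2 -0.2 -0.4  0.2]
mug [0.5429 0.2627 0.073 ]
mug [0.4409 0.2513 0.073 ]
mug [0.4332 0.3635 0.073 ]
[ 0.5012 -0.2989 -0.0109] -0.6249907458297352 res px [ 1.1 -2.9 -1.9 -1.4 -1.   2.3  1.7  1.8]
[0.4881 0.3101 0.1024] 5.867419263580366 res px [ 0.2 -0.3 -0.  -0.6 -0.3  0.3  0.1  0.5]
tape [0.764  0.2483 0.02  ]
thinner [ 0.7539 -0.1808  0.1   ]
```

Fit residuals are about 1 px, and the handle-to-hinge distance comes out at 67 mm against the 65 mm given, so I'm setting out for the dial.

```bash
python3 - <<'E'
from h import *
print(rel([.6313,-.0415,.22],-74.15))
E
```

```text
(array([-40.76, -57.34,   2.83]), np.float64(-68.8), np.float64(5.395564708152705))
```

Request:
carry_out:
  deltas:
    - [[-40.8,-57.3,2.8],5.4]
    - [[-40.8,-57.3,2.8],5.4]
    - [[-40.8,-57.3,2.8],5.4]
    - [[-40.8,-57.3,2.8],5.4]
    - [[-40.8,-57.3,2.8],5.4]
    - [[-40.8,-57.3,2.8],5.4]
    - [[-40.8,-57.3,2.8],5.4]
    - [[-40.8,-57.3,2.8],5.4]
    - [[-40.8,-57.3,2.8],5.4]
    - [[-40.8,-57.3,2.8],5.4]
  hand: 0.5
  newtons: 40

```text
t: 2.9
eef_pos: [0.5885, -0.1056, 0.2237]
tool_rot: [-0.0, 0.798, -0.603, 0.0]
contact_force: [0.8, -0.6, -0.1]
gripper_width: 0.5
```

```bash
python3 - <<'E'
from h import *
e,r,o=pose();print(e,r.as_matrix().round(3),o['q'],o['t'],o['contact_force'],o['gripper_width'])
print(rel([.6313,-.0415,.15],-74.15))
E
```

```text
[ 0.58854359 -0.10561166  0.22368538] [[ 0.273 -0.962  0.001]
 [-0.962 -0.273 -0.   ]
 [ 0.001 -0.001 -1.   ]] [ 0.22719763  0.38391184 -0.19816447  1.76149647  0.08786413  1.00397784
 -1.29870006] 2.9 [ 0.81932213 -0.58680154 -0.11911284] 0.4998532444291704
(array([-5.01, -5.86,  7.37]), np.float64(-74.2), np.float64(-0.02594652554058996))
```

Request:
carry_out:
  deltas:
    - [[-5.0,-5.9,6],0]
    - [[-5.0,-5.9,7.4],0]
    - [[-5.0,-5.9,7.4],0]
    - [[-5.0,-5.9,7.4],0]

```text
t: 3.4
eef_pos: [0.6318, -0.0425, 0.1502]
tool_rot: [0.0, 0.797, -0.603, 0.001]
contact_force: [-0.6, 0.7, 0.2]
gripper_width: 0.499
```

```bash
python3 - <<'E'
from h import *
print(pose()[0],pose()[2]['contact_force'],rel([.6313,-.0415,.1],-74.15))
snap('scene','s1',(230,160,390,280),5)
E
```

```text
[ 0.63180759 -0.04252039  0.15018831] [-0.55794847  0.70751451  0.22797455] (array([-0.12,  0.02,  5.02]), np.float64(-74.2), np.float64(-0.07712295601753283))
```

View pics/s1.png

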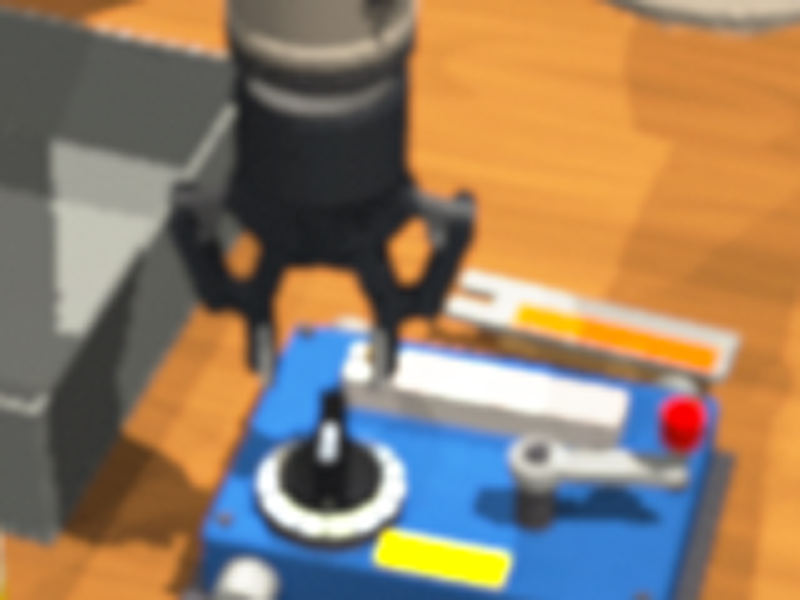

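The jaws, centred at (322,360), straddle the bar at (333,410). Lowering and gripping.

Request:
carry_out:
  deltas:
    - [[-0.1,0,3],0]
    - [[-0.1,0,5],0]
    - [[-0.1,0,5],0]

```text
t: 3.82
eef_pos: [0.6307, -0.0432, 0.0999]
tool_rot: [0.001, 0.797, -0.604, 0.0]
contact_force: [0.0, 0.1, -0.3]
gripper_width: 0.5
```

Request:
carry_out:
  deltas:
    - [[0,0,0],0]
    - [[0,0,0],0]
    - [[0,0,0],0]
    - [[0,0,0],0]
  hand: 0
  newtons: 40

```text
t: 4.32
eef_pos: [0.6304, -0.0403, 0.1011]
tool_rot: [-0.0, 0.797, -0.604, -0.001]
contact_force: [-3.8, 5.5, 4.3]
gripper_width: 0.155
```

Request:
carry_out:
  deltas:
    - [[0,0,0],-8]
    - [[0,0,0],-16]
    - [[0,0,0],-24]
    - [[0,0,0],-32]
    - [[0,0,0],-40]
    - [[0,0,0],-48]
    - [[0,0,0],-48]

```text
t: 5.2
eef_pos: [0.6303, -0.0402, 0.1014]
tool_rot: [-0.001, 0.974, -0.228, -0.001]
contact_force: [-0.6, 0.9, -2.7]
gripper_width: 0.157
```

```bash
python3 - <<'E'
from h import *
e,r,o=pose();print(e,o['contact_force'],o['torque'],o['gripper_width'],o['q'],rel(e,93.85))
E
```

```text
[ 0.63034864 -0.04022405  0.10142574] [-0.59826739  0.90516182 -2.6750788 ] [0.22950769 0.12135338 0.04179686] 0.15650332950066498 [ 0.25735646  0.60346084 -0.39994361  1.75715897  0.29835109  0.8418546
 -0.73932989] (array([0., 0., 0.]), np.float64(-26.3), np.float64(59.818727790898265))
```

Request:
carry_out:
  deltas:
    - [[0,0,0],-9]
    - [[0,0,0],-18]
    - [[0,0,0],-27]
    - [[0,0,0],-36]
    - [[0,0,0],-45]
    - [[0,0,0],-54]
    - [[0,0,0],-63]
    - [[0,0,0],-72]
    - [[0,0,0],-72]

```text
t: 6.32
eef_pos: [0.6317, -0.0414, 0.1025]
tool_rot: [0.0, 0.923, 0.386, 0.001]
contact_force: [2.6, -2.0, 3.1]
gripper_width: 0.151
```

Request:
carry_out:
  deltas:
    - [[0,0,0],-8]
    - [[0,0,0],-16]
    - [[0,0,0],-24]
    - [[0,0,0],-32]
    - [[0,0,0],-40]
    - [[0,0,0],-48]
    - [[0,0,0],-49]
    - [[0,0,0],-49]

```text
t: 7.32
eef_pos: [0.6319, -0.0401, 0.1028]
tool_rot: [0.0, 0.681, 0.732, 0.002]
contact_force: [1.4, 4.5, 0.1]
gripper_width: 0.154
```

```bash
python3 - <<'E'
from h import *
e,r,o=pose();print(e,o['contact_force'],o['torque'],o['gripper_width'],o['q'],rel(e,93.85))
E
```

```text
[ 0.63185652 -0.04014206  0.1027514 ] [1.39081778 4.50148966 0.07361663] [ 1.04932431 -0.23781564 -0.53691943] 0.15429790455338374 [ 0.57393234  0.74214968 -0.87865752  1.73272661  0.66849765  0.99171799
  1.08430836] (array([0., 0., 0.]), np.float64(94.2), np.float64(0.3123295679326503))
```

Request:
carry_out:
  deltas:
    - [[0,0,0],0]
    - [[0,0,0],0]
    - [[0,0,-5],0]
    - [[0,0,-10],0]
    - [[0,0,-10],0]
  hand: 0.5

```text
t: 7.95
eef_pos: [0.6339, -0.0402, 0.2072]
tool_rot: [0.003, 0.681, 0.732, 0.004]
contact_force: [-0.8, -0.2, -0.5]
gripper_width: 0.497
```

```bash
python3 - <<'E'
from h import *
print(pose()[0],rel([.4316,.0318,.15]))
snap('scene','s2',(250,200,370,290),5)
E
```

```text
[ 0.63388674 -0.04015942  0.20715329] (array([  8.62, -19.72,   5.53]), np.float64(94.1), None)
```

View pics/s2.png

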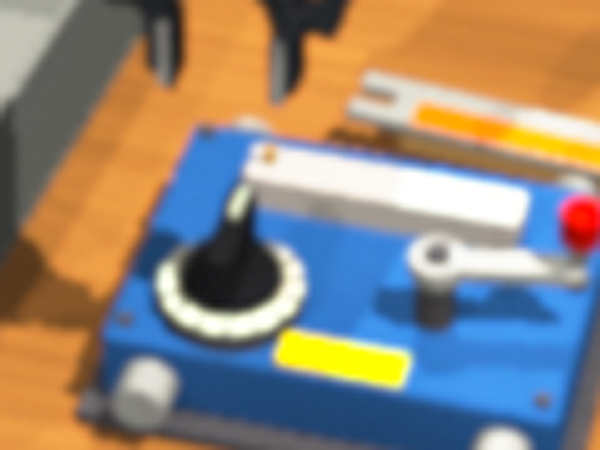

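The pointer now points to the carriage's -x, at the red tick, with its line at (240,200). The dial is at zero. Next is the blade.

Request:
carry_out:
  deltas:
    - [[2,-5,0],10]
    - [[4,-10,0],20]
    - [[6,-15,0],30]
    - [[8.6,-19.7,3],40]
    - [[8.6,-19.7,5],50]
    - [[8.6,-19.7,5],60]
    - [[8.6,-19.7,5],70]
    - [[8.6,-19.7,5],80]
    - [[8.6,-19.7,5],90]
    - [[8.6,-19.7,5],95.6]
  hand: 0.65

```text
t: 9.25
eef_pos: [0.4291, 0.0301, 0.1524]
tool_rot: [-0.0, 1.0, -0.016, 0.002]
contact_force: [-0.8, -0.4, 0.1]
gripper_width: 0.649
```

```bash
python3 - <<'E'
from h import *
print(pose()[2]['q'],pose()[0],rel([.4316,.0318,.06],-1.43))
E
```

```text
[ 0.42110069  0.28447717 -0.71959036  2.1722776   0.27067397  0.76806331
 -0.50606312] [0.42910755 0.03013101 0.15240329] (array([ 0.21, -0.17,  9.24]), np.float64(-1.8), np.float64(-0.37281188696111656))
```

Request:
carry_out:
  deltas:
    - [[0.2,-0.2,6],-0.4]
    - [[0.2,-0.2,11],-0.4]
    - [[0.2,-0.2,12.2],-0.4]
    - [[0.2,-0.2,12.2],-0.4]

```text
t: 9.75
eef_pos: [0.4309, 0.032, 0.0301]
tool_rot: [0.0, 1.0, -0.012, 0.001]
contact_force: [0.3, -0.9, 0.4]
gripper_width: 0.648
```

```bash
python3 - <<'E'
from h import *
print(pose()[0],pose()[2]['contact_force'],rel([.4316,.0318,.03],-1.43))
snap('scene','s3',(290,150,410,270),5)
E
```

```text
[0.43093325 0.03200583 0.0301404 ] [ 0.34972928 -0.89594902  0.35046126] (array([0.07, 0.02, 0.01]), np.float64(-1.4), np.float64(0.041167783442730865))
```

View pics/s3.png

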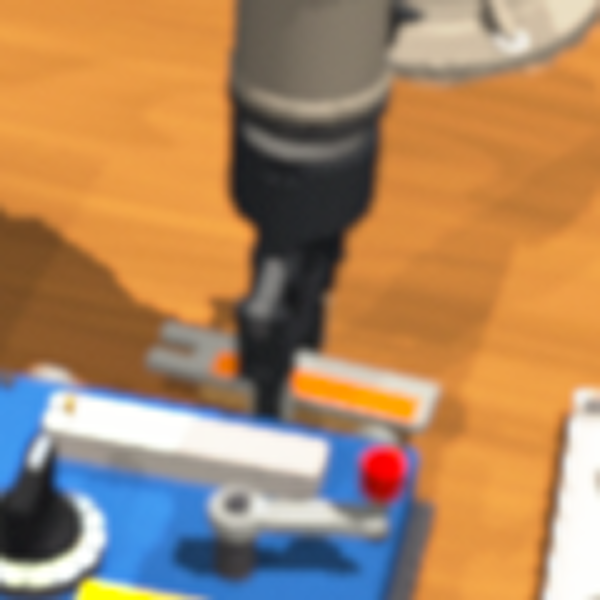

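The jaws straddle the blade near its middle, at (275,370). Gripping and lifting.

Request:
carry_out:
  deltas:
    - [[0,0,0],0]
    - [[0,0,0],0]
    - [[0,0,0],0]
    - [[0,0,0],0]
  hand: 0
  newtons: 40

```text
t: 10.3
eef_pos: [0.433, 0.0321, 0.0328]
tool_rot: [0.0, 1.0, -0.012, 0.003]
contact_force: [-1.5, -1.3, 7.9]
gripper_width: 0.381
```

Request:
carry_out:
  deltas:
    - [[0,0,-4],0]
    - [[0,0,-9],0]
    - [[0,0,-11],0]
    - [[0,0,-11],0]

```text
t: 10.8
eef_pos: [0.4336, 0.0319, 0.1449]
tool_rot: [0.001, 1.0, -0.013, 0.006]
contact_force: [0.3, -0.3, -1.3]
gripper_width: 0.383
```

```bash
python3 - <<'E'
from h import *
e,r,o=pose();print(e,o['contact_force'],o['torque'],o['gripper_width'],rel([.5478,.008,.14],3.85))
snap('scene','s4',(290,120,410,240),5)
snap('top','t4',(240,220,360,340),5)
E
```

```text
[0.43364528 0.03189021 0.14489025] [ 0.31854867 -0.34108299 -1.26076096] [-0.00841874  0.02208907  0.03373439] 0.38280026773140036 (array([11.47,  2.09,  0.63]), np.float64(-1.5), np.float64(-5.328565550196743))
```

View pics/s4.png

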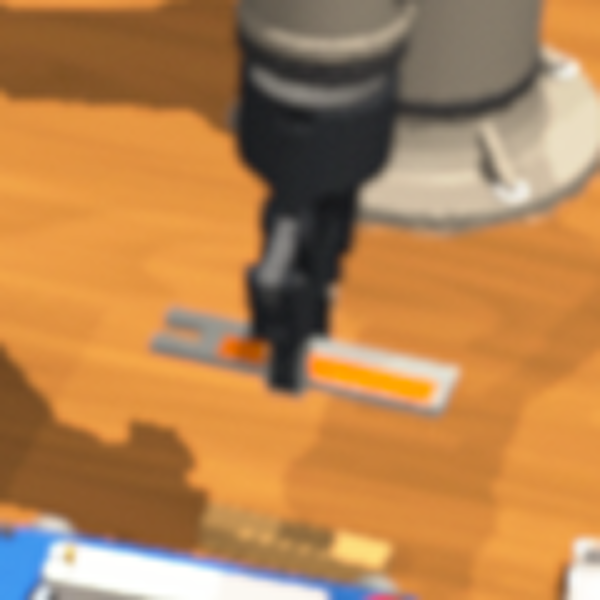

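```bash
python3 - <<'E'
from h import *
np.set_printoptions(precision=1,suppress=True)
e,r,o=pose()
c=np.array([[x,y,.006] for x,y in((.017,.075),(-.017,.075),(.017,-.075),(-.017,-.075),(.006,-.053),(-.006,-.053))])
w=R.from_euler('z',np.radians(-1.5)).apply(c)+[e[0],e[1],.132]
print((proj('scene',w)-(290,120))*5); print((proj('top',w)-(240,220))*5)
E
```

```text
[[431.2 407.3]
 [449.  367.3]
 [141.  341.3]
 [163.1 303.3]
 [189.7 338.3]
 [197.3 324.8]]
[[130.5 440.2]
 [128.1 518.4]
 [470.6 447.2]
 [469.4 525.5]
 [420.2 471.5]
 [419.7 499.1]]
```

View pics/t4.png

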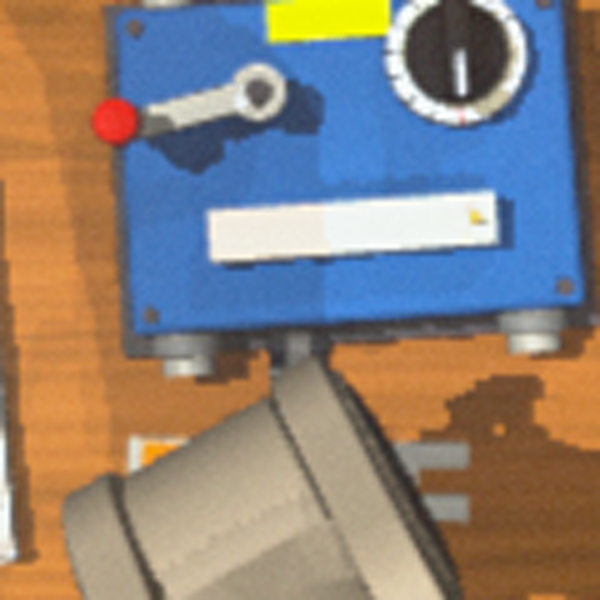

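The blade is held level, and the notch end at (469,483) is within about 1.5 mm of the prediction. The dial reads at the red tick. Next I go above the bed.

Request:
carry_out:
  deltas:
    - [[5,1,0],-3]
    - [[11.4,1.9,0],-5.3]
    - [[11.4,1.9,1.5],-5.3]
    - [[11.4,1.9,3.2],-5.3]
    - [[11.4,1.9,3.2],-5.3]

```text
t: 11.52
eef_pos: [0.5426, 0.0099, 0.109]
tool_rot: [0.001, 0.999, 0.034, 0.001]
contact_force: [-0.5, 0.3, -1.3]
gripper_width: 0.385
```

```bash
python3 - <<'E'
from h import *
np.set_printoptions(precision=4,suppress=True)
e,r,o=pose();print(e,o['contact_force'],o['torque'],o['gripper_width'],rel([.547,.010,.0878],3.85))
a=snap('scene','s5',(280,190,380,260),8);b=snap('top','t5',(260,230,350,300),6)
A=cv2.imread('pics/s5.png');B=cv2.imread('pics/t5.png')
c=np.array([[x,y,.006] for x,y in((.017,.075),(-.017,.075),(.017,-.075),(-.017,-.075),(.006,-.053),(-.006,-.053))])
w=R.from_euler('z',np.radians(3.85)).apply(c)+[e[0],e[1],e[2]-.0128]
print((proj('scene',w)-(280,190))*8);print((proj('top',w)-(260,230))*6)
H=max(A.shape[0],B.shape[0]);f=lambda I:cv2.copyMakeBorder(I,0,H-I.shape[0],0,0,0)
o=np.vstack([A,B[:,:]] ) if A.shape[1]==B.shape[1] else np.hstack([f(A),f(B)]); print(o.shape,A.shape)
cv2.imwrite('pics/c5.png',cv2.resize(o,(800,int(o.shape[0]*800/o.shape[1]))))
E
```

```text
[0.5426 0.0099 0.109 ] [-0.4774  0.3413 -1.3192] [-0.0111  0.0457  0.0685] 0.38461451818553044 (array([0.44, 0.02, 2.12]), np.float64(3.9), np.float64(0.0763570151202515))
[[610.6995 379.1997]
 [632.4753 306.096 ]
 [120.828  292.0309]
 [150.706  221.7018]
 [200.997  281.469 ]
 [211.1349 256.5083]]
[[100.7698 191.9285]
 [106.4781 280.2329]
 [489.0525 163.4828]
 [496.1014 251.6161]
 [434.3559 196.1071]
 [436.7744 227.2217]]
(560, 1340, 3) (560, 800, 3)
```

View pics/c5.png

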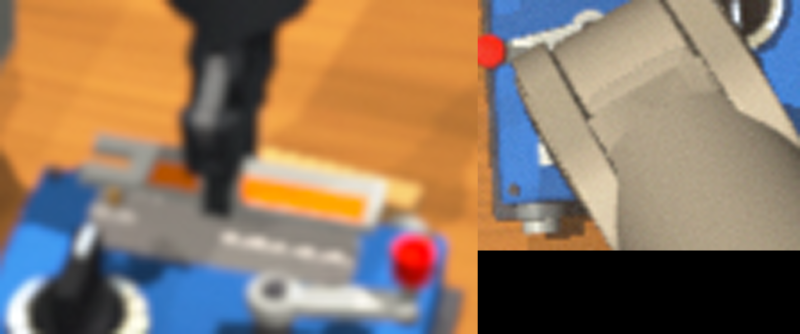

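Scene-camera offsets on the blade are about 1.5 px right, the same as on the carriage, so they cancel. Correcting x by 4 mm, then lowering.

Request:
carry_out:
  deltas:
    - [[0.5,0,0],0]
    - [[0.5,0,0],0]
    - [[0.5,0,0],0]

```text
t: 12.0
eef_pos: [0.5495, 0.0105, 0.1115]
tool_rot: [0.001, 0.999, 0.034, 0.003]
contact_force: [-0.2, -0.0, -0.8]
gripper_width: 0.385
```

```bash
python3 - <<'E'
from h import *
e,r,o=pose();print(e,o['contact_force'],rel([.547,.010,.0878],3.85))
E
```

```text
[0.54954116 0.01045195 0.11148233] [-0.23527612 -0.01882619 -0.75709871] (array([-0.27,  0.02,  2.37]), np.float64(3.9), np.float64(0.056965297205337606))
```

```bash
cat >> h.py <<'E'
def avg(n=8):
    P=[]
    for _ in range(n): read_camera('top'); P.append(pose()[0])
    P=np.array(P); return P.mean(0).round(4),P.std(0).round(4)
E
python3 - <<'E'
from h import *
print(avg(),pose()[2]['t'])
E
```

```text
(array([0.5494, 0.0104, 0.1112]), array([0.    , 0.    , 0.0001])) 12.4
```

Request:
carry_out:
  deltas:
    - [[-0.25,0,0.6],0]
    - [[-0.25,0,1.1],0]
    - [[-0.25,0,1.1],0]

```text
t: 12.78
eef_pos: [0.5464, 0.0102, 0.0994]
tool_rot: [0.001, 0.999, 0.034, 0.002]
contact_force: [1.0, 0.5, -1.9]
gripper_width: 0.384
```

```bash
python3 - <<'E'
from h import *
e,r,o=pose();print(e,o['contact_force'],rel([.547,.010,.0878],3.85))
np.set_printoptions(precision=1,suppress=True)
snap('scene','s6',(280,190,380,260),8)
c=np.array([[x,y,.006] for x,y in((.017,.075),(-.017,.075),(.017,-.075),(-.017,-.075),(.006,-.053),(-.006,-.053))])
w=R.from_euler('z',np.radians(3.85)).apply(c)+[e[0],e[1],e[2]-.0128]
print((proj('scene',w)-(280,190))*8)
E
```

```text
[0.54642967 0.01020252 0.09941556] [ 0.99773108  0.53833854 -1.89045628] (array([0.05, 0.02, 1.16]), np.float64(3.9), np.float64(0.06717982796567412))
[[606.1 411.7]
 [627.9 338.2]
 [117.6 324.2]
 [147.5 253.5]
 [197.6 313.5]
 [207.7 288.5]]
```

View pics/s6.png

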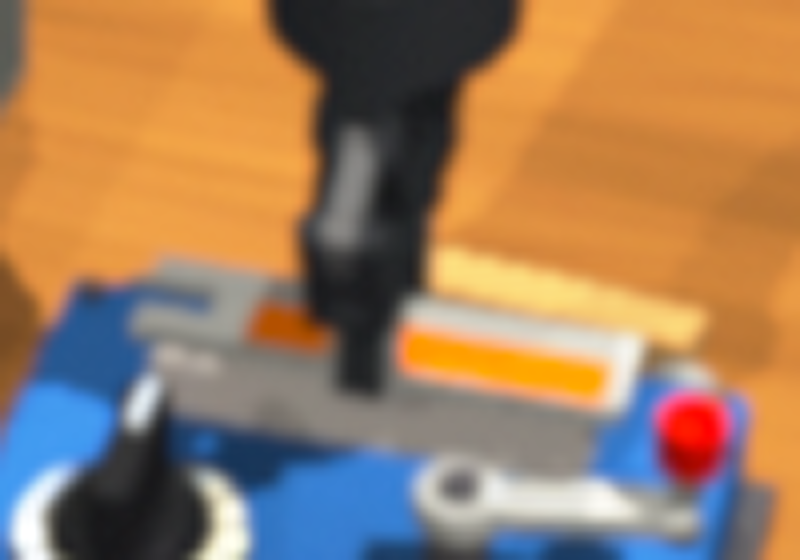

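Request:
carry_out:
  deltas:
    - [[0.05,0,0.3],0]
    - [[0.05,0,0.6],0]
    - [[0.05,0,0.6],0]

```text
t: 13.2
eef_pos: [0.5471, 0.0103, 0.0935]
tool_rot: [0.001, 0.999, 0.034, 0.002]
contact_force: [0.1, -0.4, -0.8]
gripper_width: 0.379
```

Request:
carry_out:
  deltas:
    - [[0,0,0.2],0]
    - [[0,0,0.4],0]
    - [[0,0,0.4],0]

```text
t: 13.58
eef_pos: [0.5469, 0.0102, 0.0893]
tool_rot: [0.001, 0.999, 0.034, 0.002]
contact_force: [0.9, 0.1, -1.1]
gripper_width: 0.377
```

Request:
carry_out:
  deltas:
    - [[0,0,0.15],0]
    - [[0,0,0.15],0]

```text
t: 13.82
eef_pos: [0.5471, 0.0102, 0.0879]
tool_rot: [0.001, 0.999, 0.034, 0.002]
contact_force: [0.2, 0.1, 0.6]
gripper_width: 0.379
```

Request:
carry_out:
  deltas:
    - [[0,0,0.12],0]
    - [[0,0,0.12],0]

```text
t: 14.08
eef_pos: [0.5471, 0.0103, 0.0878]
tool_rot: [0.001, 0.999, 0.034, 0.002]
contact_force: [-5.2, -1.1, 12.1]
gripper_width: 0.38
```

Contact with the bed came exactly at the expected height. I'm releasing with a small opening, then lifting.

Request:
carry_out:
  deltas:
    - [[0,0,-0.1],0]
    - [[0,0,-0.1],0]
    - [[0,0,-0.1],0]
  hand: 0.6

```text
t: 14.45
eef_pos: [0.5471, 0.0103, 0.0887]
tool_rot: [0.001, 0.999, 0.034, 0.002]
contact_force: [1.3, -0.8, 0.4]
gripper_width: 0.601
```

Request:
carry_out:
  deltas:
    - [[0,0,-3],0]
    - [[0,0,-8],0]
    - [[0,0,-12],0]
    - [[0,0,-12],0]

```text
t: 14.95
eef_pos: [0.5486, 0.011, 0.2118]
tool_rot: [0.001, 0.999, 0.034, 0.005]
contact_force: [-1.0, -0.2, -1.0]
gripper_width: 0.604
```

```bash
python3 - <<'E'
from h import *
e,r,o=pose();print(e,o['contact_force'],o['gripper_width'],o['q'])
a=(280,190,380,260)
snap('scene','s7',a,8)
np.set_printoptions(precision=1,suppress=True)
for n,rot,p in [('carr',3.85,(.5828,.0103))]:
  c=np.array([[x-.035,y,.081] for x,y in((.017,.075),(-.017,.075),(.017,-.075),(-.017,-.075))]+[[-.035,-.058,.085]])
  print((proj('scene',R.from_euler('z',np.radians(rot)).apply(c)+[*p,0])-a[:2])*8)
# handle
print([(d['centre'],d['score']) for d in models.spot_in('clamp_handle','scene')][:2])
E
```

```text
[0.54857008 0.01100042 0.21176191] [-1.03050384 -0.22674346 -1.03326153] 0.6042343908864013 [ 0.45062502  0.39668845 -0.73209439  1.86658875  0.32033711  0.98734297
 -0.35160107]
[[595.1 442. ]
 [617.  368.3]
 [109.3 354.4]
 [139.1 283.5]
 [178.1 318.4]]
[([253.4, 355.3], 0.63), ([236.4, 331.2], 0.39)]
```

View pics/s7.png

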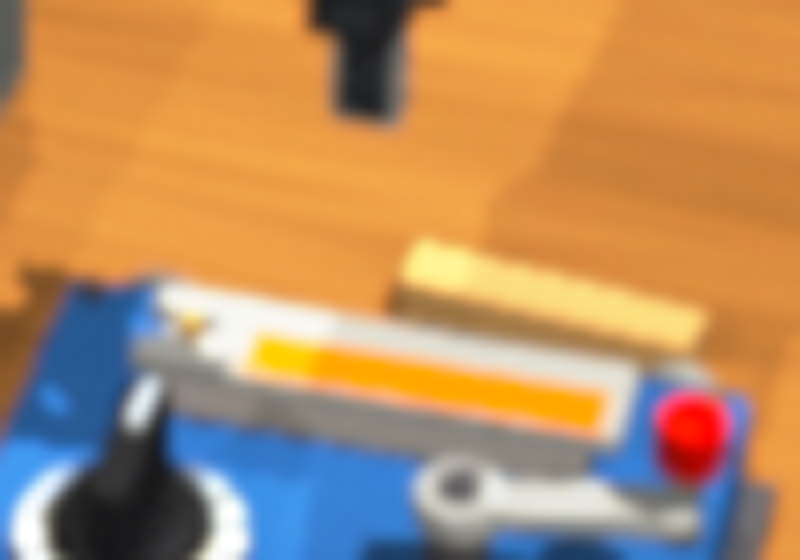

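The blade is seated, with the pin visible in the notch at (190,320) and the blade lined up with the bed. Now the clamp.

```bash
python3 - <<'E'
from h import *
print(rel([.591,.116,.17],16.5))
E
```

```text
(array([  5.15, -10.25,   3.84]), np.float64(3.9), np.float64(-12.601353573278374))
```

Request:
carry_out:
  deltas:
    - [[3,-6,0],-6]
    - [[5.1,-10.2,2],-12.6]
    - [[5.1,-10.2,3.8],-12.6]
    - [[5.1,-10.2,3.8],-12.6]
    - [[5.1,-10.2,3.8],-12.6]
  hand: 0.55

```text
t: 15.68
eef_pos: [0.5903, 0.1137, 0.17]
tool_rot: [0.002, 0.99, 0.142, 0.001]
contact_force: [0.4, -0.9, 0.7]
gripper_width: 0.546
```

```bash
python3 - <<'E'
from h import *
print(pose()[0],rel([.591,.116,.122],16.5))
E
```

```text
[0.59028581 0.11369595 0.16999217] (array([ 0.12, -0.22,  4.8 ]), np.float64(16.4), np.float64(-0.1335416919268937))
```

Request:
carry_out:
  deltas:
    - [[0.1,-0.2,2.5],0]
    - [[0.1,-0.2,4.8],0]
    - [[0.1,-0.2,4.8],0]

```text
t: 16.05
eef_pos: [0.5901, 0.1139, 0.1212]
tool_rot: [0.003, 0.99, 0.141, 0.0]
contact_force: [-0.7, 0.5, 1.2]
gripper_width: 0.551
```

Request:
carry_out:
  deltas:
    - [[0,0,0],0]
    - [[0,0,0],0]
    - [[0,0,0],0]
    - [[0,0,0],0]
  hand: 0
  newtons: 25

```text
t: 16.55
eef_pos: [0.591, 0.1136, 0.1226]
tool_rot: [0.003, 0.99, 0.141, 0.001]
contact_force: [0.3, -2.0, 7.4]
gripper_width: 0.243
```

```bash
python3 - <<'E'
from h import *
e,r,o=pose();h=np.array([.610,.0522]);d=e[:2]-h;L=np.hypot(*d);a=np.degrees(np.arctan2(d[1],d[0]));print(e,o['contact_force'],L,a)
L=(L+.065)/2
for k in range(1,10):
    t=np.radians(a+(183.85-a)*k/9); p=[*(h+L*np.array([np.cos(t),np.sin(t)])),e[2]]
    print(rel(p)[0],-(183.85-a)*k/9)
E
```

```text
[0.59104199 0.11364878 0.12259633] [ 0.26020034 -1.98600199  7.39537545] 0.06430675662572916 107.14589766798284
[-0.96  0.05 -0.  ] -8.522678036890795
[-1.89  0.28 -0.  ] -17.04535607378159
[-2.78  0.64 -0.  ] -25.568034110672386
[-3.61  1.13  0.  ] -34.09071214756318
[-4.35  1.74  0.  ] -42.613390184453976
[-5.    2.45  0.01] -51.13606822134477
[-5.53  3.25  0.01] -59.658746258235574
[-5.94  4.12  0.02] -68.18142429512636
[-6.21  5.04  0.02] -76.70410233201716
```

Request:
carry_out:
  deltas:
    - [[-0.96,0.05,0],-8.5]
    - [[-1.89,0.28,0],-17]
    - [[-2.78,0.64,0],-25.6]
    - [[-3.61,1.13,0],-34.1]
    - [[-4.35,1.74,0],-42.6]
    - [[-4.35,1.74,0],-42.6]

```text
t: 17.3
eef_pos: [0.555, 0.0846, 0.1228]
tool_rot: [0.003, 0.872, 0.49, 0.001]
contact_force: [4.3, -0.3, -4.8]
gripper_width: 0.246
```

```bash
python3 - <<'E'
from h import *
e,r,o=pose();h=np.array([.610,.0522]);d=e[:2]-h;L=np.hypot(*d);a=np.degrees(np.arctan2(d[1],d[0]));print(e,o['contact_force'],o['gripper_width'],L,a)
L=.065
for k in range(1,6):
    t=np.radians(a+(185.5-a)*k/5); p=[*(h+L*np.array([np.cos(t),np.sin(t)])),e[2]]
    print(rel(p)[0],-(185.5-a)*k/5)
E
```

```text
[0.55499584 0.0846017  0.12281587] [ 4.28715839 -0.28701982 -4.77474215] 0.24646695158735576 0.06383829437702354 149.49862848856534
[-0.82 -0.05  0.  ] -7.200274302286931
[-1.62  0.11  0.  ] -14.400548604573862
[-2.39  0.37  0.01] -21.60082290686079
[-3.12  0.73  0.01] -28.801097209147724
[-3.81  1.18  0.01] -36.001371511434655
```

Request:
carry_out:
  deltas:
    - [[-0.82,-0.05,0],-7.2]
    - [[-1.62,0.11,0],-14.4]
    - [[-2.39,0.37,0],-21.6]
    - [[-3.12,0.73,0],-28.8]
    - [[-3.81,1.18,0],-36]
    - [[-3.81,1.18,0],-36]
    - [[-3.81,1.18,0],-36]

```text
t: 18.18
eef_pos: [0.5468, 0.0497, 0.1233]
tool_rot: [0.003, 0.678, 0.735, 0.004]
contact_force: [8.1, 9.2, -11.7]
gripper_width: 0.244
```

```bash
python3 - <<'E'
from h import *
e,r,o=pose();h=np.array([.610,.0522]);d=e[:2]-h;L=np.hypot(*d);a=np.degrees(np.arctan2(d[1],d[0]));print(e,o['contact_force'],o['gripper_width'],L,a)
E
```

```text
[0.54675194 0.04972059 0.12325592] [  8.07173881   9.21389623 -11.68784   ] 0.2438330655228432 0.06329664238928068 -177.75507564519677
```

The clamp is against its stop (measured 182°, home about 184°). Releasing and going to the dial.

Request:
carry_out:
  deltas:
    - [[0,0,0],0]
    - [[0,0,0],0]
    - [[0,0,0],0]
    - [[0,0,-4],0]
    - [[0,0,-6],0]
    - [[0,0,-6],0]
  hand: 0.5

```text
t: 18.92
eef_pos: [0.5471, 0.0496, 0.1846]
tool_rot: [0.004, 0.678, 0.735, 0.005]
contact_force: [-0.2, 0.8, -0.3]
gripper_width: 0.503
```

```bash
python3 - <<'E'
from h import *
print(pose()[0],pose()[2]['contact_force'],rel([.6313,-.0410,.17],93.85))
E
```

```text
[0.54709109 0.0495855  0.18456859] [-0.17922531  0.77631237 -0.31968207] (array([-9.71,  7.65,  1.54]), np.float64(94.6), np.float64(0.7578744044436974))
```

Request:
carry_out:
  deltas:
    - [[-4,3,0],0.7]
    - [[-9.7,7.6,0.5],0.7]
    - [[-9.7,7.6,1.5],0.7]
    - [[-9.7,7.6,1.5],0.7]
    - [[-9.7,7.6,1.5],0.7]

```text
t: 19.55
eef_pos: [0.6297, -0.0391, 0.1702]
tool_rot: [0.003, 0.682, 0.732, 0.005]
contact_force: [-1.2, -0.2, 0.4]
gripper_width: 0.497
```

```bash
python3 - <<'E'
from h import *
print(pose()[0],pose()[2]['contact_force'],rel([.6313,-.0410,.1015],93.85))
snap('scene','s8',(260,190,380,280),6)
E
```

```text
[ 0.62967239 -0.03905665  0.17016489] [-1.19237357 -0.15022224  0.43435633] (array([-0.22,  0.07,  6.87]), np.float64(94.1), np.float64(0.2122823341813671))
```

View pics/s8.png

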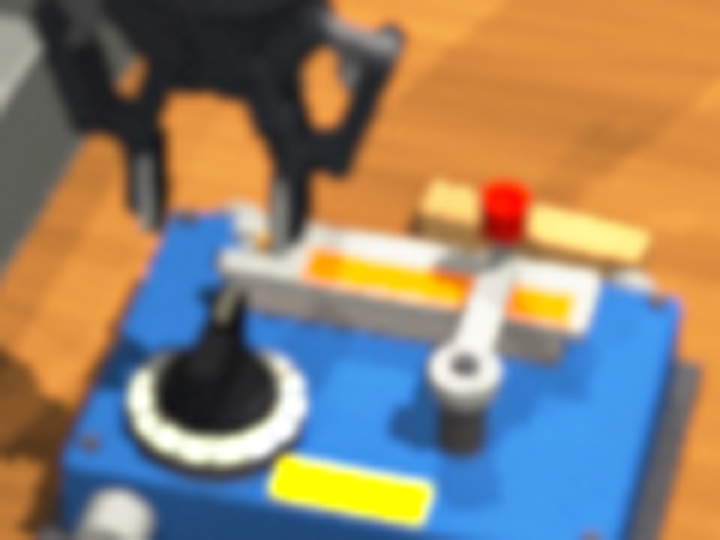

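The clamp arm lies across the blade with its handle at (505,210), and the dial is still at zero. Gripping the dial.

Request:
carry_out:
  deltas:
    - [[-0.2,0.1,4],0.2]
    - [[-0.2,0.1,6.9],0.2]
    - [[-0.2,0.1,6.9],0.2]
    - [[-0.2,0.1,6.9],0.2]

```text
t: 20.1
eef_pos: [0.6324, -0.0398, 0.1032]
tool_rot: [0.004, 0.682, 0.731, 0.005]
contact_force: [0.8, 0.7, -0.2]
gripper_width: 0.497
```

Request:
carry_out:
  deltas:
    - [[0,0,0],0]
    - [[0,0,0],0]
    - [[0,0,0],0]
    - [[0,0,0],0]
  hand: 0
  newtons: 40

```text
t: 20.6
eef_pos: [0.6333, -0.0398, 0.105]
tool_rot: [0.005, 0.683, 0.731, 0.006]
contact_force: [-2.6, -0.5, 6.3]
gripper_width: 0.154
```

Request:
carry_out:
  deltas:
    - [[0,0,0],8]
    - [[0,0,0],16]
    - [[0,0,0],24]
    - [[0,0,0],32]
    - [[0,0,0],40]
    - [[0,0,0],48]
    - [[0,0,0],56]
    - [[0,0,0],60]
    - [[0,0,0],60]

```text
t: 21.72
eef_pos: [0.6321, -0.0425, 0.1051]
tool_rot: [0.003, 0.957, 0.291, 0.006]
contact_force: [-3.6, -4.9, 2.5]
gripper_width: 0.15
```

```bash
python3 - <<'E'
from h import *
e,r,o=pose();print(e,o['contact_force'],o['torque'],o['gripper_width'],o['q'],rel(e,-26.15))
E
```

```text
[ 0.63205956 -0.0424594   0.105146  ] [-3.5707827  -4.94231578  2.51364164] [-1.32385415  0.5256399  -0.02253484] 0.14962889230733206 [ 0.50245093  0.68603527 -0.7562728   1.74412222  0.57714467  0.93267536
  0.09790546] (array([0., 0., 0.]), np.float64(33.8), np.float64(59.949918854755616))
```

Request:
carry_out:
  deltas:
    - [[0,0,0],8]
    - [[0,0,0],16]
    - [[0,0,0],24]
    - [[0,0,0],32]
    - [[0,0,0],40]
    - [[0,0,0],48]
    - [[0,0,0],56]
    - [[0,0,0],60]
    - [[0,0,0],60]

```text
t: 22.85
eef_pos: [0.6295, -0.0423, 0.1053]
tool_rot: [0.001, 0.974, -0.227, 0.004]
contact_force: [-7.3, -0.5, 5.3]
gripper_width: 0.153
```

```bash
python3 - <<'E'
from h import *
e,r,o=pose();print(e,o['contact_force'],o['torque'],o['gripper_width'],o['q'],rel(e,-26.15))
E
```

```text
[ 0.62947865 -0.04230466  0.10526185] [-7.33874955 -0.45972255  5.27472584] [-1.95407419e-01  1.82542468e+00 -4.19166539e-04] 0.15273462130666665 [ 0.34306828  0.61658685 -0.51866291  1.75782207  0.3924841   0.86344245
 -0.81073909] (array([0., 0., 0.]), np.float64(-26.2), np.float64(-0.06079109287698259))
```

Request:
carry_out:
  deltas:
    - [[0,0,0],0]
    - [[0,0,0],0]
    - [[0,0,0],0]
    - [[0,0,-5],0]
    - [[0,0,-11],0]
    - [[0,0,-14],0]
    - [[0,0,-14],0]
  hand: 0.5

```text
t: 23.72
eef_pos: [0.6302, -0.0415, 0.2486]
tool_rot: [0.0, 0.974, -0.227, 0.007]
contact_force: [0.4, -0.7, -1.6]
gripper_width: 0.499
```

```bash
python3 - <<'E'
from h import *
print(pose()[0],pose()[2]['q'],rel([.543,.263,.2],0))
E
```

```text
[ 0.63020401 -0.04154996  0.24859058] [ 0.39275813  0.46083742 -0.58247207  1.64434333  0.28346708  1.10690279
 -0.72414815] (array([-21.35, -23.45,   4.62]), np.float64(-26.2), np.float64(-26.22419415308606))
```

Request:
carry_out:
  deltas:
    - [[-21.3,-23.4,0],-9]
    - [[-21.3,-23.4,0],-18]
    - [[-21.3,-23.4,0],-26.2]
    - [[-21.3,-23.4,0],-26.2]
    - [[-21.3,-23.4,4],-26.2]
    - [[-21.3,-23.4,4.6],-26.2]
    - [[-21.3,-23.4,4.6],-26.2]
    - [[-21.3,-23.4,4.6],-26.2]
  hand: 1

```text
t: 24.72
eef_pos: [0.5444, 0.2603, 0.2002]
tool_rot: [0.002, 1.0, -0.002, 0.007]
contact_force: [-0.4, -0.5, -0.5]
gripper_width: 0.998
```

```bash
python3 - <<'E'
from h import *
np.set_printoptions(precision=4,suppress=True)
print(pose()[0],rel([.543,.263,.055],0))
A=snap('top','t9',(260,200,360,300),6); B=snap('scene','s9',(380,180,520,300),5)
for n in('scene','top'):
  print(n,[(ray(n,d['centre'][1],d['centre'][0],.04)[:2].round(3),round(d['score'],2)) for d in models.spot_in('mug1',n)][:5])
cv2.imwrite('pics/c9.png',np.hstack([cv2.resize(cv2.imread('pics/t9.png'),(400,400)),cv2.resize(cv2.imread('pics/s9.png'),(400,400))]))
E
```

```text
[0.5444 0.2603 0.2002] (array([-0.35, -0.34, 14.52]), np.float64(-0.2), np.float64(-0.18239479049603347))
scene [(array([0.44 , 0.261]), 0.94), (array([0.548, 0.266]), 0.94), (array([0.44 , 0.367]), 0.71)]
top [(array([0.543, 0.256]), 0.95), (array([0.459, 0.229]), 0.6)]
```

View pics/c9.png

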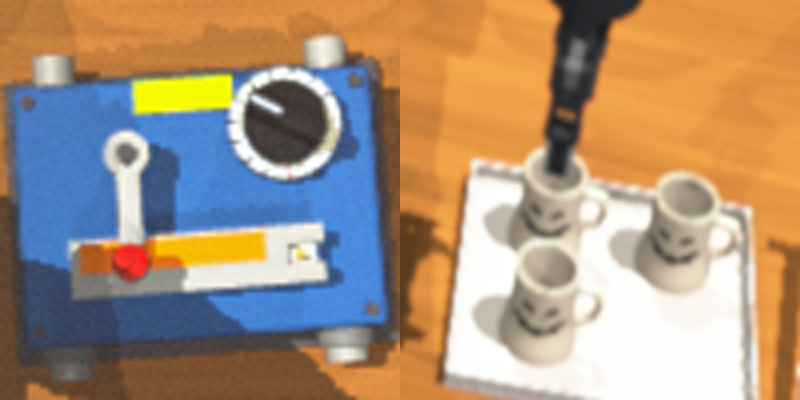

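The pointer sits about 117–120° clockwise of the red tick, which is five clicks. The clamp is across the blade and the pin in the notch. All three mugs are where they were, so I'm picking the first.

Request:
carry_out:
  deltas:
    - [[-0.2,-0.3,5],-0.2]
    - [[-0.3,-0.3,10],-0.2]
    - [[-0.35,-0.35,14.7],-0.2]
    - [[-0.35,-0.35,14.7],-0.2]
    - [[-0.35,-0.35,14.7],-0.2]

```text
t: 25.55
eef_pos: [0.5441, 0.2645, 0.0557]
tool_rot: [0.001, 1.0, 0.0, 0.009]
contact_force: [0.4, 0.2, 0.2]
gripper_width: 1.001
```

Request:
carry_out:
  deltas:
    - [[0,0,0],0]
    - [[0,0,0],0]
    - [[0,0,0],0]
    - [[0,0,0],0]
  hand: 0
  newtons: 30

```text
t: 26.05
eef_pos: [0.5449, 0.2652, 0.058]
tool_rot: [0.001, 1.0, -0.0, 0.01]
contact_force: [-2.8, -0.4, 9.6]
gripper_width: 0.623
```

Request:
carry_out:
  deltas:
    - [[0,0,-4],0]
    - [[0,0,-9],0]
    - [[0,0,-15],0]
    - [[0,0,-18],0]
    - [[0,0,-18],0]

```text
t: 26.68
eef_pos: [0.5424, 0.2665, 0.2412]
tool_rot: [-0.0, 1.0, -0.0, 0.013]
contact_force: [0.2, 0.0, -2.4]
gripper_width: 0.626
```

```bash
python3 - <<'E'
from h import *
e,r,o=pose();print(e,o['q'],o['gripper_width'],rel([.56,-.25,.235],0),r.as_matrix()[:,2].round(3))
print([(np.round(d['centre']),round(d['score'],2)) for d in (read_camera('scene'),models.spot_in('mug1','scene'))[1]][:5])
E
```

```text
[0.54244164 0.26647152 0.24115285] [ 0.00226798  0.45931749 -0.75695647  1.71634176  0.36881337  1.08858871
 -0.87150181] 0.6259367860557274 (array([ 1.75, 51.65,  0.63]), np.float64(-0.0), np.float64(-0.015068799411508849)) [ 0.025  0.001 -1.   ]
[(array([250., 478.]), 0.96), (array([220., 444.]), 0.77), (array([240., 435.]), 0.61), (array([234., 329.]), 0.41)]
```

Request:
carry_out:
  deltas:
    - [[0.3,5,0],0]
    - [[0.6,11,0.2],0]
    - [[0.9,17,0.3],0]
    - [[1.1,23,0.4],0]
    - [[1.3,29,0.5],0]
    - [[1.5,35,0.6],0]
    - [[1.6,41,0.6],0]
    - [[1.7,47,0.6],0]
    - [[1.75,51.6,0.6],0]
    - [[1.75,51.6,0.6],0]

```text
t: 28.02
eef_pos: [0.556, -0.2567, 0.23]
tool_rot: [0.001, 1.0, -0.004, 0.007]
contact_force: [-0.2, 0.5, -1.8]
gripper_width: 0.624
```

```bash
python3 - <<'E'
from h import *
e,r,o=pose();print(e,o['q'],o['gripper_width'],rel([.56,-.25,.065],0),r.as_matrix()[:,2].round(3))
E
```

```text
[ 0.55597644 -0.25668925  0.22995813] [ 0.80164798  0.45650797 -0.62670805  1.70851127  0.30069353  1.05876168
  0.07010629] 0.6244127217030531 (array([ 0.15, -0.72, 16.5 ]), np.float64(-0.5), np.float64(-0.48315054762645104)) [ 0.015 -0.003 -1.   ]
```

Request:
carry_out:
  deltas:
    - [[0.1,-0.7,4],0]
    - [[0.1,-0.7,8],0]
    - [[0.1,-0.7,12],0]
    - [[0.1,-0.7,15],0]
    - [[0.1,-0.7,16],0]
    - [[0.1,-0.7,16.4],0]
    - [[0.1,-0.7,16.4],0]

```text
t: 28.9
eef_pos: [0.56, -0.2501, 0.0667]
tool_rot: [0.002, 1.0, -0.004, 0.008]
contact_force: [0.5, 0.1, -1.3]
gripper_width: 0.626
```

Request:
carry_out:
  deltas:
    - [[0,0,0.2],0]
    - [[0,0,0.4],0]
    - [[0,0,0.4],0]

```text
t: 29.28
eef_pos: [0.5601, -0.2501, 0.0628]
tool_rot: [0.002, 1.0, -0.004, 0.008]
contact_force: [0.6, 0.5, -2.6]
gripper_width: 0.623
```

Request:
carry_out:
  deltas:
    - [[0,0,0.1],0]
    - [[0,0,0.25],0]
    - [[0,0,0.25],0]

```text
t: 29.65
eef_pos: [0.5599, -0.2502, 0.0601]
tool_rot: [0.002, 1.0, -0.004, 0.008]
contact_force: [-0.9, 0.4, -1.8]
gripper_width: 0.624
```

Request:
carry_out:
  deltas:
    - [[0,0,0.1],0]
    - [[0,0,0.2],0]
    - [[0,0,0.2],0]

```text
t: 30.02
eef_pos: [0.56, -0.2502, 0.0589]
tool_rot: [0.002, 1.0, -0.004, 0.008]
contact_force: [-3.0, 0.1, 6.2]
gripper_width: 0.62
```

Touchdown came at .059 as predicted. Releasing.

Request:
carry_out:
  deltas:
    - [[0,0,0],0]
    - [[0,0,0],0]
    - [[0,0,0],0]
    - [[0,0,-5],0]
    - [[0,0,-10],0]
    - [[0,0,-16],0]
    - [[0,0,-17],0]
    - [[0,0,-17],0]
  hand: 0.9

```text
t: 31.02
eef_pos: [0.5575, -0.2498, 0.2293]
tool_rot: [0.002, 1.0, -0.004, 0.008]
contact_force: [-1.3, 0.1, -0.7]
gripper_width: 0.898
```

```bash
python3 - <<'E'
from h import *
for n in('scene','top'):
  read_camera(n); print(n,[(ray(n,d['centre'][1],d['centre'][0],.04)[:2].round(3),round(d['score'],2)) for d in models.spot_in('mug1',n)][:6])
print(pose()[0],rel([.442,.254,.2],0))
E
```

```text
scene [(array([0.433, 0.367]), 0.94), (array([0.436, 0.268]), 0.78), (array([ 0.549, -0.254]), 0.68)]
top [(array([0.438, 0.359]), 0.76), (array([0.438, 0.252]), 0.71)]
[ 0.55641935 -0.24934508  0.22694255] (array([-11.89, -50.24,   2.42]), np.float64(-0.5), np.float64(-0.477681203737518))
```

Request:
carry_out:
  deltas:
    - [[-1.3,-6,0],-0.5]
    - [[-2.6,-12,0],-0.5]
    - [[-4,-18,0],-0.5]
    - [[-5.5,-24,0],-0.5]
    - [[-7,-30,0],-0.5]
    - [[-8.5,-36,0],-0.5]
    - [[-10,-42,0],-0.5]
    - [[-11.5,-48,1],-0.5]
    - [[-11.9,-50.2,2.4],-0.5]
    - [[-11.9,-50.2,2.4],-0.5]
  hand: 1

```text
t: 32.48
eef_pos: [0.44, 0.255, 0.1985]
tool_rot: [0.001, 1.0, 0.002, 0.004]
contact_force: [0.5, -0.8, -0.2]
gripper_width: 0.999
```

```bash
python3 - <<'E'
from h import *
n='scene';read_camera(n); print(n,[(ray(n,d['centre'][1],d['centre'][0],.04)[:2].round(3),round(d['score'],2)) for d in models.spot_in('mug1',n)][:6])
e,r,o=pose();print(e,rel([.442,.2535,.056],0),r.as_matrix()[:,2].round(3),o['q'])
E
```

```text
scene [(array([0.433, 0.27 ]), 0.86), (array([ 0.561, -0.244]), 0.86), (array([0.442, 0.365]), 0.68), (array([0.507, 0.041]), 0.24)]
[0.44181922 0.25252044 0.19942364] (array([-0.14, -0.15, 14.34]), np.float64(0.0), np.float64(0.003356784836228144)) [ 0.011 -0.004 -1.   ] [ 0.04154637  0.37191894 -0.83304892  1.96019192  0.34985512  0.94922999
 -0.96398597]
```

```bash
python3 - <<'E'
from h import *
for n,L in dict(top=[(311,211),(315,165)],scene=[(237,435),(251,477)]).items():
  for a in L: print(n,ray(n,a[1],a[0],.04)[:2].round(3))
im=read_camera('scene'); old=cv2.imread('pics/scene0.png')[...,::-1]
d=cv2.absdiff(im,np.ascontiguousarray(old)).max(2)
for (r,c) in[(237,435),(251,477)]: print(d[r:r+18,c-14:c+14].mean(), d[r-12:r+18,c-14:c+14].mean())
E
```

```text
top [0.44  0.251]
top [0.431 0.362]
scene [0.42 0.26]
scene [0.438 0.368]
6.107142857142857 4.646428571428571
2.2718253968253967 2.3095238095238093
```

Neither remaining mug has moved since the first frame, so I'm descending.

Request:
carry_out:
  deltas:
    - [[-0.1,-0.1,5],0]
    - [[-0.15,-0.15,10],0]
    - [[-0.15,-0.15,14.4],0]
    - [[-0.15,-0.15,14.4],0]
    - [[-0.15,-0.15,14.4],0]

```text
t: 33.25
eef_pos: [0.4436, 0.2531, 0.0573]
tool_rot: [0.001, 1.0, -0.001, 0.007]
contact_force: [-0.6, 1.4, 0.3]
gripper_width: 1.001
```

Request:
carry_out:
  deltas:
    - [[0,0,0],0]
    - [[0,0,0],0]
    - [[0,0,0],0]
    - [[0,0,0],0]
  hand: 0
  newtons: 30

```text
t: 33.75
eef_pos: [0.4442, 0.2535, 0.0591]
tool_rot: [0.001, 1.0, -0.001, 0.008]
contact_force: [-3.3, -2.1, 11.6]
gripper_width: 0.621
```

Request:
carry_out:
  deltas:
    - [[0,0,-4],0]
    - [[0,0,-9],0]
    - [[0,0,-15],0]
    - [[0,0,-18],0]
    - [[0,0,-18],0]

```text
t: 34.38
eef_pos: [0.4426, 0.2547, 0.2418]
tool_rot: [0.0, 1.0, -0.002, 0.01]
contact_force: [-0.5, -0.1, -2.3]
gripper_width: 0.62
```

```bash
python3 - <<'E'
from h import *
e,r,o=pose();print(e,o['gripper_width'],rel([.445,-.25,.24],0),r.as_matrix()[:,2].round(3),o['contact_force'])
E
```

```text
[0.44256193 0.25469397 0.24181815] 0.6199802797157873 (array([ 0.41, 50.47,  0.24]), np.float64(-0.2), np.float64(-0.19261173877305282)) [ 0.021 -0.001 -1.   ] [-0.4506386  -0.11545351 -2.28540317]
```

Request:
carry_out:
  deltas:
    - [[1,5,0],0]
    - [[2,11,0],0]
    - [[2.5,17,0],0]
    - [[3,23,0],0]
    - [[3,29,0],0]
    - [[2.5,35,0],0]
    - [[1.5,41,0],0]
    - [[0.8,47,0],0]
    - [[0.4,50.5,0.2],0]
    - [[0.4,50.5,0.2],0]

```text
t: 35.62
eef_pos: [0.4427, -0.2535, 0.2384]
tool_rot: [0.0, 1.0, -0.005, 0.009]
contact_force: [-0.3, 0.5, -1.6]
gripper_width: 0.623
```

```bash
python3 - <<'E'
from h import *
e,r,o=pose();print(e,o['gripper_width'],rel([.445,-.25,.067],0),r.as_matrix()[:,2].round(3))
E
```

```text
[ 0.44265656 -0.25349168  0.23838474] 0.6226058699300436 (array([-0.07, -0.36, 17.14]), np.float64(-0.5), np.float64(-0.5405651273623278)) [ 0.018 -0.    -1.   ]
```

Request:
carry_out:
  deltas:
    - [[0,-0.3,4],-0.5]
    - [[0,-0.3,8],-0.5]
    - [[-0.1,-0.3,12],-0.5]
    - [[-0.1,-0.3,15],-0.5]
    - [[-0.1,-0.3,16.5],-0.5]
    - [[-0.1,-0.3,17],-0.5]
    - [[-0.1,-0.3,17],-0.5]

```text
t: 36.5
eef_pos: [0.4452, -0.2504, 0.0688]
tool_rot: [0.0, 1.0, -0.0, 0.009]
contact_force: [-0.6, -0.5, -1.6]
gripper_width: 0.62
```

Request:
carry_out:
  deltas:
    - [[0,0,0.2],0]
    - [[0,0,0.4],0]
    - [[0,0,0.4],0]

```text
t: 36.88
eef_pos: [0.4453, -0.2506, 0.0651]
tool_rot: [0.0, 1.0, -0.0, 0.009]
contact_force: [0.5, -0.2, -3.0]
gripper_width: 0.621
```

Request:
carry_out:
  deltas:
    - [[0,0,0.1],0]
    - [[0,0,0.2],0]
    - [[0,0,0.2],0]

```text
t: 37.25
eef_pos: [0.4452, -0.2505, 0.0629]
tool_rot: [0.0, 1.0, -0.0, 0.009]
contact_force: [0.1, -0.3, -2.5]
gripper_width: 0.619
```

Request:
carry_out:
  deltas:
    - [[0,0,0.1],0]
    - [[0,0,0.2],0]
    - [[0,0,0.2],0]

```text
t: 37.62
eef_pos: [0.4452, -0.2505, 0.0608]
tool_rot: [0.0, 1.0, -0.0, 0.009]
contact_force: [0.5, 0.5, -2.1]
gripper_width: 0.623
```

Request:
carry_out:
  deltas:
    - [[0,0,0.1],0]
    - [[0,0,0.15],0]
    - [[0,0,0.15],0]

```text
t: 38.0
eef_pos: [0.4454, -0.2505, 0.0602]
tool_rot: [0.001, 1.0, -0.0, 0.009]
contact_force: [-3.2, 1.6, 8.3]
gripper_width: 0.621
```

Request:
carry_out:
  deltas:
    - [[0,0,0],0]
    - [[0,0,0],0]
    - [[0,0,0],0]
    - [[0,0,-5],0]
    - [[0,0,-10],0]
    - [[0,0,-16],0]
    - [[0,0,-17],0]
    - [[0,0,-17],0]
  hand: 0.85

```text
t: 39.0
eef_pos: [0.4424, -0.2505, 0.2304]
tool_rot: [0.001, 1.0, -0.0, 0.009]
contact_force: [0.2, -1.1, -1.3]
gripper_width: 0.853
```

```bash
python3 - <<'E'
from h import *
for n in('scene','top'):
  im=read_camera(n); print(n,[(ray(n,d['centre'][1],d['centre'][0],.04)[:2].round(3),round(d['score'],2)) for d in models.spot_in('mug1',n)][:6])
  if n=='scene':
    d=cv2.absdiff(im,np.ascontiguousarray(cv2.imread('pics/scene0.png')[...,::-1])).max(2); print(d[239:269,463:491].mean())
print(pose()[0],rel([.434,.365,.2],0))
E
```

```text
scene [(array([ 0.446, -0.24 ]), 0.96), (array([0.427, 0.37 ]), 0.73), (array([ 0.552, -0.257]), 0.57), (array([0.766, 0.132]), 0.44)]
1.8595238095238096
top [(array([ 0.445, -0.242]), 0.87), (array([0.438, 0.362]), 0.69), (array([ 0.564, -0.254]), 0.56)]
[ 0.44141409 -0.24983644  0.22841451] (array([ -0.8 , -61.48,   2.86]), np.float64(-0.0), np.float64(-0.012389907889428287))
```

Request:
carry_out:
  deltas:
    - [[1,-6,0],0]
    - [[2,-12,0],0]
    - [[3,-18,0],0]
    - [[3,-24,0],0]
    - [[3,-30,0],0]
    - [[3,-36,0],0]
    - [[2,-42,0],0]
    - [[1,-48,0],0]
    - [[0,-54,0],0]
    - [[-0.8,-60,0],0]
  hand: 1

```text
t: 40.45
eef_pos: [0.4327, 0.3516, 0.2271]
tool_rot: [0.0, 1.0, -0.0, 0.007]
contact_force: [1.4, 0.1, 0.4]
gripper_width: 0.999
```

```bash
python3 - <<'E'
from h import *
print(pose()[0],rel([.4345,.365,.16],0))
E
```

```text
[0.43272704 0.35159826 0.22714725] (array([ 0.08, -1.35,  6.72]), np.float64(-0.0), np.float64(-0.012158543050446724))
```

Request:
carry_out:
  deltas:
    - [[0.1,-1.3,3],0]
    - [[0.1,-1.3,6.7],0]
    - [[0.1,-1.3,6.7],0]
    - [[0.1,-1.3,6.7],0]

```text
t: 40.95
eef_pos: [0.4347, 0.3647, 0.1606]
tool_rot: [0.0, 1.0, -0.0, 0.007]
contact_force: [0.8, 0.4, 0.7]
gripper_width: 0.997
```

```bash
python3 - <<'E'
from h import *
im=read_camera('scene');d=cv2.absdiff(im,np.ascontiguousarray(cv2.imread('pics/scene0.png')[...,::-1])).max(2); print(d[248:270,463:505].mean())
print(pose()[0],rel([.4345,.365,.056],0))
E
```

```text
2.4426406926406927
[0.43510214 0.36494956 0.16125871] (array([-0.21, -0.  , 10.52]), np.float64(-0.0), np.float64(-0.03660496475380626))
```

Request:
carry_out:
  deltas:
    - [[-0.1,0,5],0]
    - [[-0.2,0,10.5],0]
    - [[-0.2,0,10.5],0]
    - [[-0.2,0,10.5],0]

```text
t: 41.5
eef_pos: [0.4357, 0.3663, 0.0587]
tool_rot: [-0.001, 1.0, -0.0, 0.008]
contact_force: [-0.6, 1.9, 0.7]
gripper_width: 0.997
```

Request:
carry_out:
  deltas:
    - [[0,0,0],0]
    - [[0,0,0],0]
    - [[0,0,0],0]
    - [[0,0,0],0]
  hand: 0
  newtons: 30

```text
t: 42.0
eef_pos: [0.436, 0.3676, 0.0611]
tool_rot: [-0.002, 1.0, -0.0, 0.009]
contact_force: [-2.5, -1.6, 12.9]
gripper_width: 0.622
```

Request:
carry_out:
  deltas:
    - [[0,0,-4],0]
    - [[0,0,-9],0]
    - [[0,0,-15],0]
    - [[0,0,-18],0]
    - [[0,0,-18],0]

```text
t: 42.62
eef_pos: [0.4335, 0.3678, 0.244]
tool_rot: [-0.004, 1.0, -0.001, 0.012]
contact_force: [-0.1, 0.3, -2.6]
gripper_width: 0.623
```

```bash
python3 - <<'E'
from h import *
e,r,o=pose();print(e,o['gripper_width'],rel([.503,-.35,.24],0),r.as_matrix()[:,2].round(3),o['contact_force'])
E
```

```text
[0.4334867  0.36778337 0.2439851 ] 0.6228862364954336 (array([7.030e+00, 7.177e+01, 3.000e-02]), np.float64(-0.1), np.float64(-0.07184999560791994)) [ 0.024  0.007 -1.   ] [-0.12831731  0.28999132 -2.63456343]
```

Request:
carry_out:
  deltas:
    - [[1,5,0],0]
    - [[2,11,0],0]
    - [[3,17,0],0]
    - [[4,23,0],0]
    - [[5,29,0],0]
    - [[6,35,0],0]
    - [[7,41,0],0]
    - [[7,47,0],0]
    - [[7,53,0],0]
    - [[7,58,0],0]

```text
t: 43.88
eef_pos: [0.5012, -0.215, 0.2395]
tool_rot: [-0.004, 1.0, -0.001, 0.01]
contact_force: [0.3, 0.0, -3.3]
gripper_width: 0.62
```

```bash
python3 - <<'E'
from h import *
e,r,o=pose();print(e,o['gripper_width'],rel([.503,-.35,.22],0),r.as_matrix()[:,2].round(3),o['contact_force'])
E
```

```text
[ 0.50116716 -0.21499638  0.23946782] 0.6200406919007794 (array([ 0.18, 13.51,  1.85]), np.float64(-0.2), np.float64(-0.16891132408535725)) [ 0.021  0.008 -1.   ] [ 0.29027947  0.01336411 -3.31264817]
```

Request:
carry_out:
  deltas:
    - [[0.2,6,0],0]
    - [[0.2,12,0.5],0]
    - [[0.2,13.5,1.8],0]
    - [[0.2,13.5,1.8],0]
    - [[0.2,13.5,1.8],0]

```text
t: 44.5
eef_pos: [0.5036, -0.3473, 0.2201]
tool_rot: [-0.005, 1.0, 0.0, 0.01]
contact_force: [-0.0, 0.9, -2.3]
gripper_width: 0.619
```

```bash
python3 - <<'E'
from h import *
e,r,o=pose();print(e,o['gripper_width'],rel([.503,-.35,.069],0),r.as_matrix()[:,2].round(3),o['contact_force'])
E
```

```text
[ 0.50359377 -0.34728982  0.2201108 ] 0.619280443188564 (array([-0.37,  0.41, 15.1 ]), np.float64(0.0), np.float64(0.004724642985266314)) [ 0.02   0.009 -1.   ] [-0.00472185  0.90915469 -2.31116045]
```

Request:
carry_out:
  deltas:
    - [[-0.1,0.2,4],0]
    - [[-0.2,0.3,8],0]
    - [[-0.3,0.4,12],0]
    - [[-0.35,0.4,14],0]
    - [[-0.35,0.4,15],0]
    - [[-0.35,0.4,15],0]

```text
t: 45.25
eef_pos: [0.5038, -0.3495, 0.0706]
tool_rot: [-0.005, 1.0, 0.0, 0.011]
contact_force: [0.5, 0.4, -2.3]
gripper_width: 0.623
```

Request:
carry_out:
  deltas:
    - [[0,0,0.15],0]
    - [[0,0,0.3],0]
    - [[0,0,0.3],0]

```text
t: 45.62
eef_pos: [0.504, -0.3497, 0.0681]
tool_rot: [-0.004, 1.0, 0.0, 0.011]
contact_force: [-0.6, -0.7, -2.0]
gripper_width: 0.623
```

Request:
carry_out:
  deltas:
    - [[0,0,0.1],0]
    - [[0,0,0.2],0]
    - [[0,0,0.2],0]

```text
t: 46.0
eef_pos: [0.5039, -0.3497, 0.0659]
tool_rot: [-0.004, 1.0, 0.0, 0.011]
contact_force: [-0.6, -0.6, -2.4]
gripper_width: 0.622
```

Request:
carry_out:
  deltas:
    - [[0,0,0.15],0]
    - [[0,0,0.3],0]
    - [[0,0,0.3],0]

```text
t: 46.38
eef_pos: [0.5039, -0.3495, 0.0627]
tool_rot: [-0.005, 1.0, 0.0, 0.01]
contact_force: [0.8, -0.5, -2.6]
gripper_width: 0.622
```

Request:
carry_out:
  deltas:
    - [[0,0,0.1],0]
    - [[0,0,0.15],0]
    - [[0,0,0.15],0]

```text
t: 46.75
eef_pos: [0.5042, -0.3495, 0.0623]
tool_rot: [-0.004, 1.0, 0.0, 0.01]
contact_force: [-2.2, 1.5, 7.5]
gripper_width: 0.615
```

Request:
carry_out:
  deltas:
    - [[0,0,0],0]
    - [[0,0,0],0]
    - [[0,0,0],0]
    - [[0,0,-5],0]
    - [[0,0,-10],0]
    - [[0,0,-16],0]
    - [[0,0,-20],0]
    - [[0,0,-20],0]
  hand: 0.82

```text
t: 47.75
eef_pos: [0.5018, -0.352, 0.2661]
tool_rot: [-0.002, 1.0, 0.0, 0.013]
contact_force: [0.4, -0.0, -0.6]
gripper_width: 0.818
```

Request:
carry_out:
  deltas:
    - [[0,6,0],0]
    - [[0,12,0],0]
    - [[0,18,0],0]
    - [[-2,24,0],0]
    - [[-4,28,0],0]
    - [[-4,28,0],0]
    - [[-4,28,0],0]

```text
t: 48.62
eef_pos: [0.4622, -0.631, 0.2622]
tool_rot: [-0.003, 1.0, 0.001, 0.013]
contact_force: [1.2, -0.2, -0.4]
gripper_width: 0.822
```

```bash
python3 - <<'E'
from h import *
e,r,o=pose();print(e,o['q'],o['contact_force'])
a=snap('top','tf',(250,150,510,360),1); b=snap('scene','sf',(140,150,520,360),1)
for n in('scene','top'):
  print(n,[(ray(n,d['centre'][1],d['centre'][0],.04)[:2].round(3),round(d['score'],2)) for d in models.spot_in('mug1',n)][:6])
A=cv2.resize(a[200:360,250:510],(760,468),interpolation=cv2.INTER_CUBIC)[:,:]
A=cv2.resize(a[205:350,255:500],(440,260),interpolation=cv2.INTER_CUBIC); B=cv2.resize(b[150:330,140:390],(360,260),interpolation=cv2.INTER_CUBIC)
D=cv2.resize(a[200:300,260:360],(340,340),interpolation=cv2.INTER_CUBIC); E=cv2.resize(b[150:300,140:340],(460,340),interpolation=cv2.INTER_CUBIC)
cv2.imwrite('pics/final.png',np.vstack([np.hstack([A,B]),np.hstack([D,E])])[...,::-1])
E
```

```text
[ 0.46219463 -0.6309781   0.26216102] [ 1.17095821  0.70535151 -0.54635421  1.2078358   0.33322001  1.30417821
  0.65255142] [ 1.16122146 -0.2313103  -0.37774987]
scene [(array([ 0.55 , -0.252]), 0.82), (array([ 0.427, -0.244]), 0.75), (array([ 0.49 , -0.352]), 0.66)]
top [(array([ 0.447, -0.248]), 0.82), (array([ 0.566, -0.251]), 0.72), (array([ 0.477, -0.357]), 0.58)]
```

View pics/final.png

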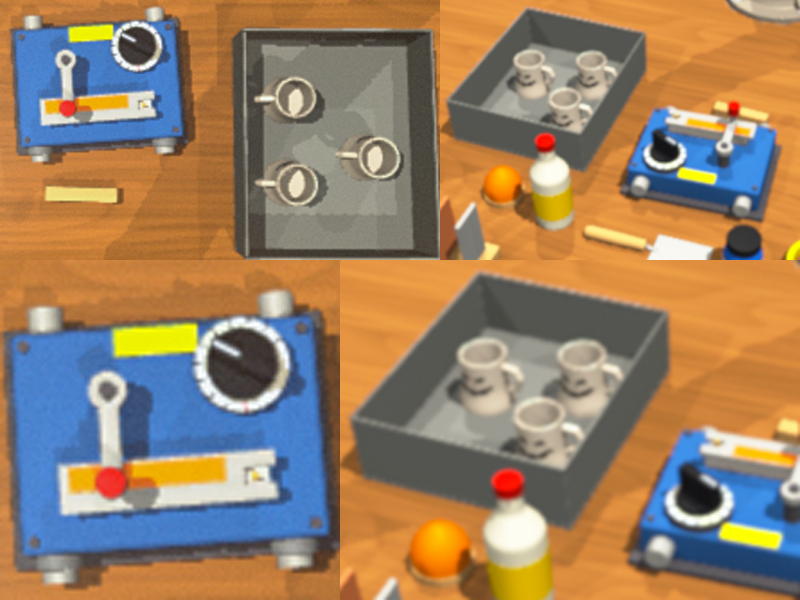

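In the final picture three mugs stand upright in the tote, at (293,98), (295,185) and (375,157). The pointer is about 119.5° from zero, the clamp is across the blade, and the pin shows in the notch. Handing in.

```bash
python3 -c "
from station import bot
print(bot.hand_in())"
```

```text
the job is handed in; nothing more can be done
None
```

The changeover is finished and I handed it in at about 49 s of the 210 s allowed; the hand-in gives no verdict.

**What I did, in order:**
1. Wound the dial back about 168° to its zero stop.
2. Laid the blade on the bed with its notch over the pin and let it go.
3. Swung the clamp home until it met its stop.
4. Set the dial five clicks clockwise.
5. Moved the three mugs into the tote one at a time, lowering each until it touched before letting go.

**Last checks, all from pictures:**
- **Dial:** the pointer is about 119.5° from zero; five clicks is 120°.
- **Clamp:** its arm lies across the blade. The arm's own position read about 182° at the stop, against an expected 184°, well inside the 0.15 rad allowed.
- **Blade:** it lies in line with the bed with the pin visible in the notch. I aimed it about 2 mm toward +y, away from the bottom of the notch.
- **Mugs:** all three stand upright and clear of each other in the tote. The two cameras differ by up to 2 cm on their positions, but every reading is well inside the tote.
- **Bystanders:** the arm never went near any of them, and those in the last picture look undisturbed. I did not measure their positions again, and the tape and screwdriver were not fully in that picture.

The arm often stopped 1–3 mm off the commanded position. I corrected this wherever it mattered.

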